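# Turn the saucepan handle in and restock the cuvette rack

## Robot

A 7-joint arm with a two-finger parallel gripper is mounted at the origin on the work surface. World frame = base frame: x ahead of the robot, y to its left, z up, the work surface at z = 0. Lengths are in m, angles in rad, forces in N, time in s.
With the tool pointing down it reaches from about 0.35 to 0.9 m from the base axis. Payload 7.2 kg.
Tool frame: the origin (TCP) lies at the very end of the fingers, on their centre line; the grasp point (between the pads) lies 19 mm behind it; z points along the fingers, y is the direction in which the jaws open and shut (so a half turn about z gives the same grasp; the last joint's range is limited). The gripper opens to 88 mm and grips with 3 to 60 N. Pads are 20 mm wide; open, the fingers measure 115 mm over their backs; the gripper's body (75 mm by 178 mm) begins 61 mm behind the grasp point.
Start: joints at [-1.227, 0.411, -0.013, 1.596, 0.006, 1.134, -0.082], TCP at [0.25, 0.573, 0.223] pointing down, gripper open.
Joint ranges: [-2.95, 2.95], [-0.29, 1.99], [-1.47, 1.44], [0.14, 2.54], [-1.03, 4.17], [0.13, 1.85], [-2.86, 2.86]. Speed limits (rad/s): [2.39, 2.39, 3.01, 3.01, 3.14, 3.14, 3.14].

## Interface

Orientations are given as a unit quaternion [w, x, y, z].
In Python, from rig import env, vision gives the robot as it stands.
- The arm moves only by the tool play_rows, never from a script. Its argument "series" is one flat list of numbers, 7 for each row, row after row: the turn, a rotation vector about the tool's x, y, z in rad, then the shift along the tool's x, y, z in mm, then the opening, from 0 (shut) to 1 (fully open). In form: [ax, ay, az, tx, ty, tz, fingers, ax, ay, az, tx, ty, tz, fingers, ...]. A call has 1 to 5 rows; each row is the pose to reach, as a shift and turn from the pose measured when the call began, along the tool's axes at that moment; what a row does not reach only later rows make up. A row lasts 1/12 s, in which the tool goes at most 41.7 mm and 7.16 degrees, less where a joint would pass 70% of its speed; a pose out of reach is approached as far as the arm can. A call with a gripper value outside its range is refused whole. The fingers move at their own pace and stop on an object; the grip force is fixed at half the most. Time passes only in rows, so rows that repeat a pose let the fingers close. It gives the time, the measured TCP pose, the force and the opening at its end, in the units of the state.
- env.read_state(): the state, without advancing time (a new reading comes with each control period).
- vision.capture(name): name is "scene" or "top"; returns the picture (480x640x3 uint8, blue, green, red); there is no depth.
- vision.camera_info(name): a dict with "fx", "fy", "cx", "cy" (pixels), "D" ([k1, k2, p1, p2, k3] as OpenCV has them; the pictures are not rectified), "rvec" (rotation vector, rad) and "tvec" (3), from world to camera coordinates, as OpenCV has them. Camera axes: x right, y down, z forward; pixel columns grow to the right and rows downward; lengths in m; the calibration is good to about 2 mm. A picture is of the moment at which its call begins. camera_info takes no time and is no camera call.
- env.finish_job(): hands the job in, once; it reports no verdict.
The state is a dict: "time": time; "qpos": joint angles; "qvel": joint speeds; "joint_torque": joint torques, N m; "position": TCP position; "eef_rot": TCP orientation; "wrist_force": force on the tool from outside, world axes, zero at the start; "torque": the same for the moment, N m; "width": finger opening in m.
Only numpy, scipy, OpenCV 4.12 (cv2) and the standard library are available. Lean on these libraries where they do the work, as an engineer would, in place of code of your own. Each camera call takes 0.05 s, during which the arm holds its last target. There are 200 camera calls.

## Task

The steel saucepan's black handle sticks out past the hotplate's left edge, in the way of the sloping rack: first swing it inward, keeping the pan level on its heating zone, until the whole handle lies over the hotplate, sticking out past no edge, and well clear of the other two pans (a finger's width). Then gently set the blue case flat on the rack's sloping bed and the orange case squarely on top of it, label side up, each leaning right back against the backstop. Let go of everything, do not tip the saucepan, and leave the other pans and all the other things on the bench where they are.

Things in the scene. Friction and masses are not known exactly. Their poses are not given: they have to be found in the camera images.
- hotplate: Fixed low hotplate with a black glass top, 360 (x) x 540 (y) x 30 mm high. Origin: centre of its underside on the bench; x = depth, away from the robot; y = its width, to the robot's left. Its glass top is at z = 30 mm.
- zone (a point): Centre, on the glass, of the big heating zone (grey circle of 95 mm radius) at the hotplate's left (+y) end, on which the saucepan stands and must stay (base wholly inside the circle).
- saucepan: Loose empty steel saucepan, about 0.6 kg, outer radius 70 mm (base 65 mm), 65 mm high, standing on the hotplate. Origin: centre of its underside; z up; handle along its +x: a straight black bar 16 mm wide, 12 mm thick, rising 12 degrees outward, from the rim to 230 mm from the pan's axis.
- saucepan_grip (a point): Middle of the saucepan's handle, on the bar's centre line, 155 mm from the pan's axis and 72 mm above its underside: a good place to pinch the bar from above, across its 16 mm width.
- saucepan_tip (a point): Outer end of the saucepan's handle, on its centre line, 230 mm from the pan's axis and 89 mm above its underside.
- skillet: Loose dark steel skillet, outer radius 80 mm, 50 mm high, wooden handle along its +x reaching 210 mm from its axis; stands on the hotplate. Origin: centre of its underside. Leave it alone. It and the milk pan may stand in either of two places at the hotplate's right.
- milk_pan: Loose blue milk pan, outer radius 60 mm, 75 mm high, white handle along its +x reaching 170 mm from its axis; stands on the hotplate. Origin: centre of its underside. Leave it alone.
- rack: Fixed yellow and aluminium sloping rack left of the hotplate. Base plate 125 x 92 mm; highest point about 75 mm above the bench. Origin: centre of its underside; its x axis points level towards the backstop.
- bed: Rack's aluminium bed, 115 x 92 mm, sloping 0.45 rad, no side walls. Origin: middle of the line where its surface meets the backstop (low end). x = down the slope to the backstop, y = across, z = square to the surface, up; the bed lies at negative x. Backstop: at x = 0, 60 mm high. Cases do not slide down by themselves: bring them against it, their x along the bed's (either way round).
- blue_case: Loose blue cuvette case, 90 (x) x 56 (y) x 40 (z) mm, about 0.14 kg, lying flat on the bench, white label on top. Origin: centre of its underside. Goes on the bed first.
- orange_case: Loose orange cuvette case, same size and make as the blue one. Origin: centre of its underside. Goes on top of the blue case.
- jar: Bystander: small jar, 38 mm across, 50 mm high. Origin: centre of its underside.
- beaker: Bystander: glass beaker, 60 mm across, 70 mm high, beyond the rack. Origin: centre of its underside.
- amber_bottle: Bystander: amber bottle, 50 mm across, 95 mm high, at the left. Origin: centre of its underside.
- spatula: Bystander: spatula about 180 mm long lying on the bench in front of the hotplate. Origin: its underside.
- mouse: Bystander: round black computer mouse, 60 mm across, 33 mm high, at the left. Origin: centre of its underside.
Mind the look-alikes: they are no part of the job. Several things look just like the orange_case: the one meant starts farthest to the robot's right.

How it is judged:
On the way, in this order (a step that is already met when the one before it is completed fails the run):
1. the saucepan's handle has been swung in over the hotplate, clear of the other pans, and let go (x of saucepan_tip in the frame of hotplate between -0.18 and 0.18 m and y of saucepan_tip in the frame of hotplate between -0.27 and 0.1 m and horizontal distance between each of saucepan_tip, saucepan_grip and skillet above 0.095 m and horizontal distance between each of saucepan_tip, saucepan_grip and milk_pan above 0.075 m and horizontal distance between saucepan and zone below 0.03 m and angle between saucepan's own z axis and vertical below 0.06 rad and linear speed of saucepan below 0.03 m/s and contact force between the fingers and saucepan below 0.05 N), for 0.2 s.
2. the blue case lies on the bed against the backstop, let go (x of blue_case in the frame of bed between -0.052 and -0.04 m and y of blue_case in the frame of bed between -0.018 and 0.018 m and z of blue_case in the frame of bed between -0.006 and 0.006 m and angle between the z axis of blue_case and the z axis of bed, either way round below 0.1 rad and angle between the x axis of blue_case and the x axis of bed, either way round below 0.15 rad and angle between blue_case's own z axis and vertical below 0.7 rad and linear speed of blue_case below 0.03 m/s and contact force between the fingers and blue_case below 0.05 N), for 0.2 s.
3. the orange case lies on the blue case against the backstop, let go (x of orange_case in the frame of bed between -0.052 and -0.04 m and y of orange_case in the frame of bed between -0.018 and 0.018 m and z of orange_case in the frame of bed between 0.034 and 0.046 m and angle between the z axis of orange_case and the z axis of bed, either way round below 0.1 rad and angle between the x axis of orange_case and the x axis of bed, either way round below 0.15 rad and angle between orange_case's own z axis and vertical below 0.7 rad and linear speed of orange_case below 0.03 m/s and contact force between the fingers and orange_case below 0.05 N), for 0.2 s.
At the end, for the whole second after the job is handed in: Saucepan level, within 30 mm of the zone's centre; handle over the hotplate, tip 170 mm in from its left edge, 15 mm clear of the other rims. Blue case flat and straight on the bed, orange on it, each within 7 mm of the backstop, 18 mm of the middle. All let go and at rest (x of saucepan_tip in the frame of hotplate between -0.18 and 0.18 m and y of saucepan_tip in the frame of hotplate between -0.27 and 0.1 m and horizontal distance between each of saucepan_tip, saucepan_grip and skillet above 0.095 m and horizontal distance between each of saucepan_tip, saucepan_grip and milk_pan above 0.075 m and horizontal distance between saucepan and zone below 0.03 m and angle between saucepan's own z axis and vertical below 0.06 rad and x of blue_case in the frame of bed between -0.052 and -0.04 m and y of blue_case in the frame of bed between -0.018 and 0.018 m and z of blue_case in the frame of bed between -0.006 and 0.006 m and angle between the z axis of each of blue_case, orange_case and the z axis of bed, either way round below 0.1 rad and angle between the x axis of each of blue_case, orange_case and the x axis of bed, either way round below 0.15 rad and angle between each of blue_case, orange_case's own z axis and vertical below 0.7 rad and x of orange_case in the frame of bed between -0.052 and -0.04 m and y of orange_case in the frame of bed between -0.018 and 0.018 m and z of orange_case in the frame of bed between 0.034 and 0.046 m and linear speed of each of saucepan, blue_case, orange_case below 0.02 m/s); the robot touches nothing.
It fails at once if the saucepan is tipped by more than 0.2 rad (angle between saucepan's own z axis and vertical above 0.2 rad).
It fails at once if the saucepan is lifted off the hotplate by more than 25 mm (z of saucepan in the frame of hotplate above 0.055 m).
It fails at once if a case is slammed down on the rack or on the other case (over 40 N) (contact force between any of blue_case, orange_case and bed above 40 N or contact force between orange_case and blue_case above 40 N).
It fails at once if another pan is shifted by more than 25 mm (distance of any of skillet, milk_pan from where it was at the start of the episode above 0.025 m).
It fails at once if another thing on the bench is shifted by more than 25 mm (distance of any of jar, beaker, amber_bottle, spatula, mouse from where it was at the start of the episode above 0.025 m).
It also fails if it takes over 72 s, if anything falls off the work surface, if the arm or the gripper's body presses on something with over 40 N, if the wrist force passes 120 N, or if a joint passes its speed limit or range.

## Working session

There is one attempt and no reset: what is moved stays moved. The work goes in short steps, Python scripts to look and compute and a tool call to move; the robot and the scene stay as the last step left them, time stands still between calls to the robot, and variables do not carry over. Pictures are saved under pics/ and viewed, about 8 in all and at most 12, crops included, and the job is handed in when it is done.

Besides the shell and the picture viewer there is one more tool, called by a JSON object that holds its "name" and its "arguments". play_rows: Moves the arm, as the interface text tells. Its arguments: {"type":"object","properties":{"series":{"type":"array","items":{"type":"number"}}},"required":["series"]}

```bash
mkdir -p pics; ls; cat > h.py <<'E'
import numpy as np, cv2
from rig import env, vision
from scipy.spatial.transform import Rotation as R
def cam(n):
    i=vision.camera_info(n); K=np.array([[i['fx'],0,i['cx']],[0,i['fy'],i['cy']],[0,0,1.]])
    return K,np.array(i['D'],float),np.array(i['rvec'],float),np.array(i['tvec'],float)
def ray(n,px):
    K,D,rv,tv=cam(n); u=cv2.undistortPoints(np.array(px,float).reshape(-1,1,2),K,D).reshape(-1,2)
    Rm=cv2.Rodrigues(rv)[0]; d=np.c_[u,np.ones(len(u))]@Rm; return -Rm.T@tv.ravel(),d
def onz(n,px,z):
    c,d=ray(n,px); return c+d*((z-c[2])/d[:,2])[:,None]
def proj(n,P):
    K,D,rv,tv=cam(n); return cv2.projectPoints(np.array(P,float).reshape(-1,1,3),rv,tv,K,D)[0].reshape(-1,2)
def tri(p1,p2):
    c1,d1=ray('scene',[p1]);c2,d2=ray('top',[p2]);d1=d1[0]/np.linalg.norm(d1);d2=d2[0]/np.linalg.norm(d2)
    A=np.c_[d1,-d2];s=np.linalg.lstsq(A,c2-c1,rcond=None)[0];a=c1+s[0]*d1;b=c2+s[1]*d2
    return (a+b)/2,np.linalg.norm(a-b)
def rel(pos,Rm):
    "target tool pose -> rotvec, shift(mm) in current tool axes"
    s=env.read_state();q=s['eef_rot'];R0=R.from_quat([q[1],q[2],q[3],q[0]])
    return (R0.inv()*Rm).as_rotvec().round(4),(R0.inv().apply(np.array(pos)-s['position'])*1000).round(1)
E
python3 - <<'E'
from h import *
for n in('scene','top'):
    cv2.imwrite(f'pics/{n}0.png',vision.capture(n)); c,d=ray(n,[[320,240]]);print(n,c,d,cam(n)[0][0,0])
print(env.read_state())
E
```

```text
pics
scene [0.87084388 0.74161108 1.23043051] [[-0.2531825  -0.49556961 -0.83085123]] 567.9365006801277
top [0.27415894 0.06192378 1.24169244] [[ 0.18521434 -0.00606549 -0.98271826]] 490.9535199059522
{'time': 0.1, 'qpos': array([-1.22721553,  0.41183115, -0.01274289,  1.59696293,  0.00561093,
        1.13428526, -0.08218223]), 'qvel': array([-0.00039857, -0.00141792,  0.00285501, -0.00056706, -0.00126942,
        0.00038613, -0.00021478]), 'joint_torque': array([ 2.42037626e-03, -5.89092457e+01,  6.43561687e-01, -2.91705412e+01,
       -5.38711378e-02,  1.45461329e-02,  3.48442154e-05]), 'position': array([0.24999028, 0.57232816, 0.22188494]), 'eef_rot': array([-9.90886289e-05,  2.04402111e-01,  9.78886741e-01, -7.18674360e-04]), 'wrist_force': array([ 0.24487318,  0.01073548, -0.56978429]), 'torque': array([0.02613092, 0.00803737, 0.02277415]), 'width': 0.08782178943294808}
```

View pics/top0.png

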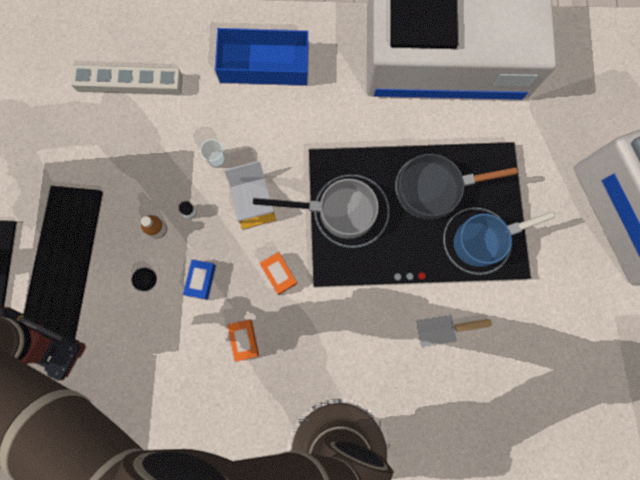

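View pics/scene0.png

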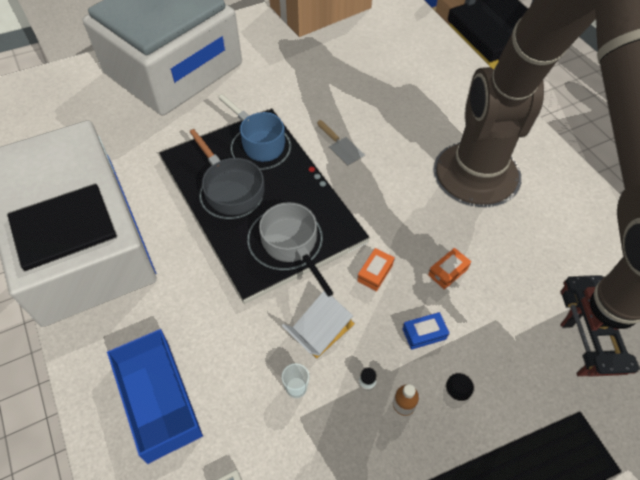

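The top view shows the hotplate with corners at about (309,150), (516,143), (530,277) and (314,286), and the saucepan at (347,208) with its handle tip at (254,202). The rack is at (250,195), the blue case at (199,279), and the orange case I want (the right-hand one) at (278,272). The scene view agrees. The handle can swing round the front, to point right between pan and milk pan.

```bash
cat >> h.py <<'E'
def cases(n,img):
    hsv=cv2.cvtColor(img,cv2.COLOR_BGR2HSV);out={}
    for nm,lo,hi in(('blue',(105,120,60),(125,255,255)),('orange',(4,150,90),(14,255,255))):
        m=cv2.inRange(hsv,lo,hi)
        for c in cv2.findContours(m,cv2.RETR_EXTERNAL,cv2.CHAIN_APPROX_NONE)[0]:
            if not 250<cv2.contourArea(c)<2500: continue
            h=np.zeros_like(m);cv2.fillPoly(h,[cv2.convexHull(c)],255);h=cv2.erode(h,None,iterations=2)
            lab=cv2.bitwise_and(h,cv2.inRange(hsv,(0,0,140),(180,110,255)))
            cs=cv2.findContours(lab,cv2.RETR_EXTERNAL,cv2.CHAIN_APPROX_NONE)[0]
            if not cs: continue
            l=max(cs,key=cv2.contourArea)
            if cv2.contourArea(l)<40: continue
            out.setdefault(nm,[]).append((c[:,0],l[:,0]))
    return out
def rect(P):
    (c,s,a)=cv2.minAreaRect((np.array(P)[:,:2]*1000).astype(np.float32))
    if s[0]<s[1]: a+=90;s=s[::-1]
    return np.round(c,1),np.round(s,1),round((a+90)%180-90,1)
E
python3 - <<'E'
from h import *
t=cv2.imread('pics/top0.png');s=cv2.imread('pics/scene0.png')
P=onz('top',[[309,150],[516,143],[530,277],[314,286]],.03);print(P.round(3),P.mean(0))
print('sauce rim',onz('top',[[347,208]],.095),'tip',onz('top',[[254,202]],.119),'skillet',onz('top',[[430,186]],.08),'milk',onz('top',[[483,238]],.105))
for n,i in(('top',t),('scene',s)):
    for k,v in cases(n,i).items():
        for c,l in v:
            print(n,k,'label',rect(onz(n,l,.04)),'top face hull',rect(onz(n,c,.04)))
a=cv2.resize(t[140:300,240:400],(400,400),interpolation=2);b=cv2.resize(s[190:350,250:410],(400,400),interpolation=2)
cv2.imwrite('pics/c1.png',np.hstack([a,b]))
E
```

```text
[[ 0.74   0.089  0.03 ]
 [ 0.773 -0.451  0.03 ]
 [ 0.423 -0.467  0.03 ]
 [ 0.387  0.067  0.03 ]] [ 0.58065126 -0.19045643  0.03      ]
sauce rim [[ 0.57033224 -0.008323    0.095     ]] tip [[0.57296858 0.21275675 0.119     ]] skillet [[ 0.63524784 -0.21279633  0.08      ]] milk [[ 0.50300423 -0.32914691  0.105     ]]
top blue label (array([397.7, 351.3]), array([52.8, 32.8]), -9.8) top face hull (array([396.5, 347.3]), array([87.3, 60.2]), -9.7)
top orange label (array([253.4, 235.5]), array([50.8, 30.6]), 14.8) top face hull (array([253.7, 233.5]), array([87.7, 56.7]), 14.8)
top orange label (array([417.7, 156.8]), array([50.7, 30.8]), 32.3) top face hull (array([416.2, 155.4]), array([90.4, 53.2]), 32.4)
scene blue label (array([398.4, 352.8]), array([52.9, 32.9]), -9.8) top face hull (array([404.8, 358.7]), array([95.5, 65.5]), -9.6)
scene orange label (array([253.8, 236.8]), array([51.6, 31.3]), 14.7) top face hull (array([263.1, 244.8]), array([104.6,  60.4]), 14.9)
scene orange label (array([417.9, 158.3]), array([52.3, 31.5]), 33.4) top face hull (array([425.2, 166.7]), array([104. ,  58.1]), 32.5)
```

View pics/c1.png

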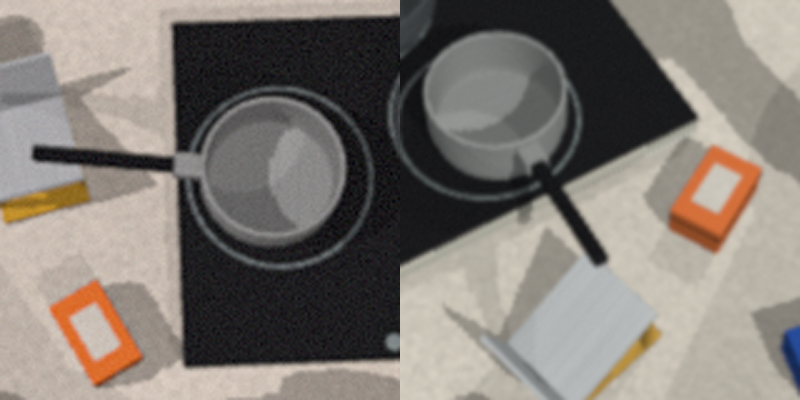

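The crop shows the rim centred near (350,207.6), the zone ring centred near (352,211) and the handle tip at (253,201) in the top view; the tip is at (330,295) in the scene view.

```bash
python3 - <<'E'
from h import *
ax=onz('top',[[350,207.6]],.095)[0];z=onz('top',[[352,210.8]],.03)[0];tip=onz('top',[[253.2,200.8]],.119)[0];root=onz('top',[[310,205.4]],.085)[0]
print(ax,z,tip,root,'tri',tri([330,294.8],[253.2,200.8]))
print('r',np.linalg.norm((tip-ax)[:2]),'tip scene',onz('scene',[[330,294.8]],.119))
a=np.arctan2(*(tip-ax)[[1,0]]);print('ang',np.degrees(a),np.degrees(np.arctan2(*(tip-root)[[1,0]])))
# ring / rim extents for check
print(onz('top',[[321.2,207],[378.8,207],[350,178.4],[350,236]],.095))
u=np.array([np.cos(a),np.sin(a)]);c=tip[:2]-.23*u;g=tip[:2]-.075*u;print('axis from tip',c,'grip',g)
E
```

```text
[ 0.5715122  -0.01553683  0.095     ] [ 0.58011384 -0.02511135  0.03      ] [0.57584042 0.21478263 0.119     ] [0.57708802 0.08108893 0.085     ] tri (array([0.57694174, 0.21587273, 0.11341355]), np.float64(0.0010292318570418952))
r 0.23036012023012895 tip scene [[0.57804416 0.21886452 0.119     ]]
ang 88.92341036925045 90.53465724026393
[[ 0.57120029  0.05385349  0.095     ]
 [ 0.57479113 -0.08492252  0.095     ]
 [ 0.64485433 -0.01466176  0.095     ]
 [ 0.50178848 -0.01635455  0.095     ]]
axis from tip [ 0.57151897 -0.01517677] grip [0.57443125 0.13979587]
```

```bash
cat >> h.py <<'E'
def down(yawdeg,tilt=None):
    "tool z down, tool y at world azimuth yaw"
    a=np.radians(yawdeg);y=np.array([np.cos(a),np.sin(a),0]);z=np.array([0,0,-1.]);return R.from_matrix(np.c_[np.cross(y,z),y,z])
def cur():
    s=env.read_state();q=s['eef_rot'];return np.array(s['position']),R.from_quat([q[1],q[2],q[3],q[0]])
def plan(poses,start=None,per=5):
    "poses: list of (pos,R,finger), one per row; prints calls of 5 rows"
    p0,R0=start or cur()
    for i in range(0,len(poses),per):
        o=[]
        for p,Rm,f in poses[i:i+per]:
            o+=[*(R0.inv()*Rm).as_rotvec().round(3),*(R0.inv().apply(np.array(p)-p0)*1000).round(1),f]
        print([float(round(v,3)) for v in o]);p0,R0=np.array(poses[min(i+per,len(poses))-1][0]),poses[min(i+per,len(poses))-1][1]
def line(p0,R0,p1,R1,n,f):
    rv=(R0.inv()*R1).as_rotvec();return [(np.array(p0)+(np.array(p1)-p0)*k/n,R0*R.from_rotvec(rv*k/n),f) for k in range(1,n+1)]
def state():
    s=env.read_state();p,r=cur();m=r.as_matrix();print('t',round(s['time'],2),'pos',p.round(4),'yaw y',np.degrees(np.arctan2(m[1,1],m[0,1])).round(2),'z',m[:,2].round(3),'q',s['qpos'].round(2),'w',round(s['width'],4),'F',s['wrist_force'].round(1))
E
python3 - <<'E'
from h import *
p,r=cur();T=[.5745,.134,.19]
plan(line(p,r,T,down(-1),15,1))
E
```

```text
[-0.0, 0.0, 0.078, -31.5, -18.1, 2.2, 1.0, -0.0, 0.0, 0.157, -63.0, -36.2, 4.3, 1.0, -0.0, 0.0, 0.235, -94.6, -54.4, 6.5, 1.0, -0.0, 0.0, 0.314, -126.1, -72.5, 8.6, 1.0, -0.0, 0.0, 0.392, -157.6, -90.6, 10.8, 1.0]
[-0.0, 0.0, 0.078, -36.1, -4.7, 2.1, 1.0, -0.0, 0.0, 0.157, -72.1, -9.4, 4.3, 1.0, -0.0, 0.0, 0.235, -108.2, -14.1, 6.4, 1.0, -0.0, 0.0, 0.314, -144.2, -18.8, 8.6, 1.0, -0.0, 0.0, 0.392, -180.3, -23.5, 10.7, 1.0]
[-0.0, 0.0, 0.078, -35.1, 9.4, 2.1, 1.0, -0.0, 0.0, 0.157, -70.2, 18.9, 4.3, 1.0, -0.0, 0.0, 0.235, -105.3, 28.3, 6.4, 1.0, -0.0, 0.0, 0.314, -140.4, 37.8, 8.5, 1.0, -0.0, 0.0, 0.392, -175.6, 47.2, 10.6, 1.0]
```

{"name": "play_rows", "arguments": {"series": [0, 0, 0.078, -31.5, -18, 2, 1, 0, 0, 0.157, -63, -36, 4, 1, 0, 0, 0.235, -94.5, -54.5, 6.5, 1, 0, 0, 0.314, -126, -72.5, 8.5, 1, 0, 0, 0.392, -157.5, -90.5, 11, 1]}}

```text
time: 0.52
position: [0.3587, 0.4247, 0.2107]
eef_rot: [-0.0, 0.393, 0.92, -0.001]
wrist_force: [1.2, 0.1, -0.4]
width: 0.0878
```

{"name": "play_rows", "arguments": {"series": [0, 0, 0.078, -36, -4.5, 2, 1, 0, 0, 0.157, -72, -9.5, 4, 1, 0, 0, 0.235, -108, -14, 6.5, 1, 0, 0, 0.314, -144, -19, 8.5, 1, 0, 0, 0.392, -180, -23.5, 11, 1]}}

```text
time: 0.93
position: [0.4667, 0.2766, 0.1997]
eef_rot: [0.0, 0.566, 0.824, -0.001]
wrist_force: [1.1, -0.3, 0.1]
width: 0.088
```

{"name": "play_rows", "arguments": {"series": [0, 0, 0.078, -35, 9.5, 2, 1, 0, 0, 0.157, -70, 19, 4, 1, 0, 0, 0.235, -105.5, 28.5, 6.5, 1, 0, 0, 0.314, -140.5, 38, 8.5, 1, 0, 0, 0.392, -175.5, 47, 10.5, 1]}}

```text
time: 1.35
position: [0.5743, 0.1281, 0.1891]
eef_rot: [0.0, 0.717, 0.697, -0.001]
wrist_force: [0.7, 0.7, 0.9]
width: 0.0879
```

```bash
python3 - <<'E'
from h import *
state();p,r=cur();a=np.array([.5745,.134,.19]);b=np.array([.5745,.134,.088])
plan(line(p,r,a,down(-1),2,1)+line(a,down(-1),b,down(-1),3,1)+[(b,down(-1),1)]*1+[(b,down(-1),0)]*4)
E
```

```text
t 1.35 pos [0.5743 0.1281 0.1891] yaw y -1.62 z [-0.001 -0.002 -1.   ] q [-0.61  0.4   0.41  1.75 -0.18  1.04 -0.17] w 0.0879 F [0.7 0.7 0.9]
[-0.001, 0.001, -0.005, 2.9, 0.0, -0.5, 1.0, -0.001, 0.002, -0.011, 5.9, 0.0, -0.9, 1.0, -0.001, 0.002, -0.011, 5.9, 0.1, 33.1, 1.0, -0.001, 0.002, -0.011, 6.0, 0.1, 67.1, 1.0, -0.001, 0.002, -0.011, 6.1, 0.2, 101.1, 1.0]
[0.0, 0.0, 0.0, 0.0, 0.0, -0.0, 1.0, 0.0, 0.0, 0.0, 0.0, 0.0, -0.0, 0.0, 0.0, 0.0, 0.0, 0.0, 0.0, -0.0, 0.0, 0.0, 0.0, 0.0, 0.0, 0.0, -0.0, 0.0, 0.0, 0.0, 0.0, 0.0, 0.0, -0.0, 0.0]
```

{"name": "play_rows", "arguments": {"series": [0, 0, -0.01, 3, 0, 20, 1, 0, 0, -0.01, 6, 0, 50, 1, 0, 0, -0.01, 6, 0, 80, 1, 0, 0, -0.01, 6, 0, 101, 1, 0, 0, -0.01, 6, 0, 101, 1]}}

```text
time: 1.77
position: [0.5711, 0.1333, 0.0835]
eef_rot: [-0.001, 0.713, 0.701, -0.005]
wrist_force: [-0.7, 0.8, 0.0]
width: 0.0878
```

{"name": "play_rows", "arguments": {"series": [0, 0, 0, 0, 0, 0, 0, 0, 0, 0, 0, 0, 0, 0, 0, 0, 0, 0, 0, 0, 0, 0, 0, 0, 0, 0, 0, 0, 0, 0, 0, 0, 0, 0, 0]}}

```text
time: 2.18
position: [0.5718, 0.1336, 0.0848]
eef_rot: [-0.001, 0.713, 0.701, -0.004]
wrist_force: [0.5, 0.4, 0.4]
width: 0.0576
```

```bash
python3 - <<'E'
from h import *
state();p,r=cur();m=r.as_matrix();y0=np.degrees(np.arctan2(m[1,1],m[0,1]));th0=y0+90
c0=np.array([.572,-.0155]);c1=np.array([.578,-.021]);rad=np.linalg.norm(p[:2]-c0);print(rad,np.degrees(np.arctan2(*(p[:2]-c0)[::-1])),th0)
N=30;P=[]
for k in range(1,N+1):
    f=k/N;a=np.degrees(np.arctan2(*(p[:2]-c0)[::-1]))+138*f;c=c0+(c1-c0)*f
    P.append(([c[0]+rad*np.cos(np.radians(a)),c[1]+rad*np.sin(np.radians(a)),p[2]],down(y0+138*f),0))
plan(P)
E
```

```text
t 2.18 pos [0.5718 0.1336 0.0848] yaw y -1.03 z [-0.007 -0.004 -1.   ] q [-0.58  0.52  0.36  1.84 -0.24  0.83 -0.12] w 0.0576 F [0.5 0.4 0.4]
0.14905045359915728 90.06303277651482 88.97087993687131
[-0.007, 0.004, -0.08, -0.9, -11.7, 0.1, 0.0, -0.007, 0.003, -0.161, -2.7, -23.4, 0.2, 0.0, -0.007, 0.003, -0.241, -5.5, -34.9, 0.3, 0.0, -0.007, 0.003, -0.321, -9.2, -46.1, 0.3, 0.0, -0.007, 0.002, -0.401, -13.9, -57.0, 0.4, 0.0]
[0.0, 0.0, -0.08, -1.0, -11.8, 0.0, 0.0, 0.0, 0.0, -0.161, -2.9, -23.6, 0.0, 0.0, 0.0, 0.0, -0.241, -5.7, -35.1, 0.0, 0.0, 0.0, 0.0, -0.321, -9.5, -46.4, 0.0, 0.0, 0.0, 0.0, -0.401, -14.2, -57.4, 0.0, 0.0]
[0.0, 0.0, -0.08, -1.0, -11.9, 0.0, 0.0, 0.0, 0.0, -0.161, -2.9, -23.8, 0.0, 0.0, 0.0, 0.0, -0.241, -5.8, -35.4, 0.0, 0.0, 0.0, 0.0, -0.321, -9.6, -46.8, 0.0, 0.0, 0.0, 0.0, -0.401, -14.3, -57.9, 0.0, 0.0]
[0.0, 0.0, -0.08, -1.0, -12.0, 0.0, 0.0, 0.0, 0.0, -0.161, -2.9, -24.0, 0.0, 0.0, 0.0, 0.0, -0.241, -5.7, -35.7, 0.0, 0.0, 0.0, 0.0, -0.321, -9.5, -47.3, 0.0, 0.0, 0.0, 0.0, -0.401, -14.2, -58.5, 0.0, 0.0]
[0.0, 0.0, -0.08, -0.9, -12.1, 0.0, 0.0, 0.0, 0.0, -0.161, -2.8, -24.2, 0.0, 0.0, 0.0, 0.0, -0.241, -5.6, -36.0, 0.0, 0.0, 0.0, 0.0, -0.321, -9.3, -47.6, 0.0, 0.0, 0.0, 0.0, -0.401, -13.9, -58.9, 0.0, 0.0]
[0.0, 0.0, -0.08, -0.8, -12.2, 0.0, 0.0, 0.0, 0.0, -0.161, -2.6, -24.3, 0.0, 0.0, 0.0, 0.0, -0.241, -5.3, -36.2, 0.0, 0.0, 0.0, 0.0, -0.321, -8.9, -47.9, 0.0, 0.0, 0.0, 0.0, -0.401, -13.5, -59.2, 0.0, 0.0]
```

{"name": "play_rows", "arguments": {"series": [0, 0, 0, 0, 0, 0, 0, 0, 0, 0, 0, 0, 0, 0, 0, 0, 0, 0, 0, 0, 0, 0, 0, 0, 0, 0, 0, 0, 0, 0, 0, 0, 0, 0, 0]}}

```text
time: 2.6
position: [0.572, 0.1336, 0.0848]
eef_rot: [-0.001, 0.713, 0.701, -0.004]
wrist_force: [0.8, -0.7, 0.5]
width: 0.0249
```

{"name": "play_rows", "arguments": {"series": [0, 0, 0, 0, 0, 0, 0, 0, 0, 0, 0, 0, 0, 0, 0, 0, 0, 0, 0, 0, 0]}}

```text
time: 2.85
position: [0.5724, 0.1336, 0.0848]
eef_rot: [-0.001, 0.713, 0.701, -0.003]
wrist_force: [1.9, -0.8, -1.7]
width: 0.0159
```

{"name": "play_rows", "arguments": {"series": [0, 0, -0.08, -1, -11.5, 0, 0, 0, 0, -0.16, -2.5, -23.5, 0, 0, 0, 0, -0.24, -5.5, -35, 0, 0, 0, 0, -0.32, -9, -46, 0, 0, 0, 0, -0.4, -14, -57, 0, 0]}}

```text
time: 3.27
position: [0.5138, 0.1202, 0.0848]
eef_rot: [-0.002, 0.558, 0.83, -0.004]
wrist_force: [-0.1, -2.8, -1.6]
width: 0.0158
```

```bash
python3 - <<'E'
from h import *
state()
E
```

```text
t 3.27 pos [0.5138 0.1202 0.0848] yaw y 22.12 z [-0.007 -0.004 -1.   ] q [-0.53  0.42  0.27  1.98 -0.15  0.77  0.21] w 0.0158 F [-0.1 -2.8 -1.6]
```

Gripped (15.8 mm) and swinging with small forces; continuing.

{"name": "play_rows", "arguments": {"series": [0, 0, -0.08, -1, -12, 0, 0, 0, 0, -0.16, -3, -23.5, 0, 0, 0, 0, -0.24, -5.5, -35, 0, 0, 0, 0, -0.32, -9.5, -46.5, 0, 0, 0, 0, -0.4, -14, -57.5, 0, 0]}}

```text
time: 3.68
position: [0.4647, 0.0844, 0.0851]
eef_rot: [-0.003, 0.381, 0.924, -0.004]
wrist_force: [-0.6, -2.7, -2.9]
width: 0.0156
```

{"name": "play_rows", "arguments": {"series": [0, 0, -0.08, -1, -12, 0, 0, 0, 0, -0.16, -3, -24, 0, 0, 0, 0, -0.24, -6, -35.5, 0, 0, 0, 0, -0.32, -9.5, -47, 0, 0, 0, 0, -0.4, -14.5, -58, 0, 0]}}

```text
time: 4.1
position: [0.4329, 0.0317, 0.0854]
eef_rot: [-0.004, 0.189, 0.982, -0.004]
wrist_force: [0.0, -2.5, -1.0]
width: 0.0158
```

```bash
python3 - <<'E'
from h import *
state();p,r=cur();m=r.as_matrix();y0=np.degrees(np.arctan2(m[1,1],m[0,1]));u=np.radians(y0+90)
# pan axis implied by grip, and remaining swing to handle 226 deg about it
c0=p[:2]-.149*np.array([np.cos(u),np.sin(u)]);c1=np.array([.578,-.021]);print('axis',c0)
N=15;d=226-(y0+90);P=[]
for k in range(1,N+1):
    f=k/N;a=u+np.radians(d*f);c=c0+(c1-c0)*f
    P.append(([c[0]+.149*np.cos(a),c[1]+.149*np.sin(a),.0848],down(y0+d*f),0))
plan(P)
E
```

```text
t 4.1 pos [0.4329 0.0317 0.0854] yaw y 68.21 z [-0.01  -0.006 -1.   ] q [-0.28  0.28  0.1   2.18 -0.04  0.69  1.04] w 0.0158 F [ 0.  -2.5 -1. ]
axis [ 0.57123911 -0.02357141]
[-0.009, -0.008, -0.079, -0.8, -11.4, 0.7, 0.0, -0.008, -0.008, -0.158, -2.6, -22.8, 0.8, 0.0, -0.008, -0.008, -0.237, -5.2, -33.9, 0.8, 0.0, -0.008, -0.009, -0.316, -8.8, -44.9, 0.9, 0.0, -0.008, -0.009, -0.394, -13.2, -55.6, 1.0, 0.0]
[0.0, 0.0, -0.079, -0.9, -11.6, 0.0, 0.0, 0.0, 0.0, -0.158, -2.8, -23.1, 0.0, 0.0, 0.0, 0.0, -0.237, -5.5, -34.4, 0.0, 0.0, 0.0, 0.0, -0.316, -9.2, -45.6, 0.0, 0.0, 0.0, 0.0, -0.394, -13.7, -56.4, 0.0, 0.0]
[0.0, 0.0, -0.079, -0.9, -11.8, 0.0, 0.0, 0.0, 0.0, -0.158, -2.8, -23.5, 0.0, 0.0, 0.0, 0.0, -0.237, -5.6, -35.0, 0.0, 0.0, 0.0, 0.0, -0.316, -9.3, -46.3, 0.0, 0.0, 0.0, 0.0, -0.394, -13.8, -57.4, 0.0, 0.0]
```

{"name": "play_rows", "arguments": {"series": [0, 0, -0.08, -1, -11.5, 0, 0, 0, 0, -0.16, -2.5, -23, 0, 0, 0, 0, -0.24, -5, -34, 0, 0, 0, 0, -0.32, -9, -45, 0, 0, 0, 0, -0.394, -13, -55.5, 0, 0]}}

```text
time: 4.52
position: [0.4236, -0.0261, 0.0857]
eef_rot: [-0.006, -0.007, 1.0, -0.003]
wrist_force: [-0.1, -2.2, -1.1]
width: 0.0158
```

{"name": "play_rows", "arguments": {"series": [0, 0, -0.08, -1, -11.5, 0, 0, 0, 0, -0.16, -3, -23, 0, 0, 0, 0, -0.24, -5.5, -34.5, 0, 0, 0, 0, -0.32, -9, -45.5, 0, 0, 0, 0, -0.394, -13.5, -56.5, 0, 0]}}

```text
time: 4.93
position: [0.4376, -0.084, 0.0859]
eef_rot: [-0.006, -0.204, 0.979, -0.002]
wrist_force: [-0.1, -2.6, -0.7]
width: 0.0155
```

```bash
python3 - <<'E'
from h import *
state();p,r=cur();m=r.as_matrix();y0=np.degrees(np.arctan2(m[1,1],m[0,1]));u=np.radians(y0+90)
c0=p[:2]-.149*np.array([np.cos(u),np.sin(u)]);c1=np.array([.578,-.022]);print('axis',c0)
N=6;d=226-(y0+90);P=[]
for k in range(1,N+1):
    f=k/N;a=u+np.radians(d*f);c=c0+(c1-c0)*f
    P.append(([c[0]+.149*np.cos(a),c[1]+.149*np.sin(a),.0848],down(y0+d*f),0))
plan(P)
E
```

```text
t 4.93 pos [ 0.4376 -0.084   0.0859] yaw y 113.5 z [-0.012 -0.007 -1.   ] q [ 0.08  0.3  -0.01  2.15  0.01  0.7   2.04] w 0.0155 F [-0.1 -2.6 -0.7]
axis [ 0.57421445 -0.02458233]
[-0.001, -0.013, -0.065, -1.1, -9.6, 1.1, 0.0, -0.001, -0.013, -0.131, -2.8, -19.2, 1.1, 0.0, -0.0, -0.013, -0.196, -5.1, -28.6, 1.1, 0.0, 0.0, -0.013, -0.262, -8.1, -38.0, 1.0, 0.0, 0.001, -0.013, -0.327, -11.7, -47.2, 1.0, 0.0]
[0.0, 0.0, -0.065, -1.1, -9.8, 0.0, 0.0]
```

{"name": "play_rows", "arguments": {"series": [0, 0, -0.065, -1, -9.5, 0, 0, 0, 0, -0.13, -3, -19, 0, 0, 0, 0, -0.196, -5, -28.5, 0, 0, 0, 0, -0.262, -8, -38, 0, 0, 0, 0, -0.327, -11.5, -47, 0, 0]}}

```text
time: 5.35
position: [0.467, -0.1243, 0.0859]
eef_rot: [-0.007, -0.36, 0.933, -0.002]
wrist_force: [-0.1, -4.0, -1.3]
width: 0.016
```

{"name": "play_rows", "arguments": {"series": [0, 0, -0.065, -1, -10, 0, 0, 0, 0, -0.11, -2, -16.5, 0, 0, 0, 0, -0.11, -2, -16.5, 0, 0, 0, 0, -0.11, -2, -16.5, 0, 0.4, 0, 0, -0.11, -2, -16.5, 0, 0.4]}}

```text
time: 5.77
position: [0.4788, -0.1346, 0.0856]
eef_rot: [-0.007, -0.411, 0.912, -0.001]
wrist_force: [0.2, 0.7, -0.6]
width: 0.026
```

{"name": "play_rows", "arguments": {"series": [0, 0, 0, 0, 0, 0, 0.6, 0, 0, 0, 0, 0, -30, 0.6, 0, 0, 0, 0, 0, -70, 0.6, 0, 0, 0, 0, 0, -110, 0.6, 0, 0, 0, 0, 0, -120, 0.6]}}

```text
time: 6.18
position: [0.4825, -0.1334, 0.2113]
eef_rot: [-0.004, -0.411, 0.912, -0.003]
wrist_force: [2.4, -0.5, 0.9]
width: 0.0525
```

```bash
python3 - <<'E'
from h import *
state()
p,r=cur();T=np.array([.398,.352,.16]);print(p)
E
```

```text
t 6.18 pos [ 0.4825 -0.1334  0.2113] yaw y 138.52 z [-0.005 -0.008 -1.   ] q [ 0.24  0.22 -0.08  1.9   0.03  1.03  2.56] w 0.0525 F [ 2.4 -0.5  0.9]
[ 0.48253903 -0.13335463  0.2112725 ]
```

```bash
python3 - <<'E'
from h import *
t=vision.capture('top');s=vision.capture('scene');cv2.imwrite('pics/t1.png',t);cv2.imwrite('pics/s1.png',s)
a=cv2.resize(t[150:230,215:295],(400,400),interpolation=2);b=cv2.resize(s[280:360,280:360],(400,400),interpolation=2)
c=cv2.resize(t[130:290,300:540],(300,200));d=cv2.resize(s[100:300,150:450],(300,200));e=np.zeros((200,200,3),np.uint8)
cv2.imwrite('pics/c2.png',np.vstack([np.hstack([a,b]),np.hstack([c,d,e])]))
E
```

```text
(no output)
```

View pics/c2.png

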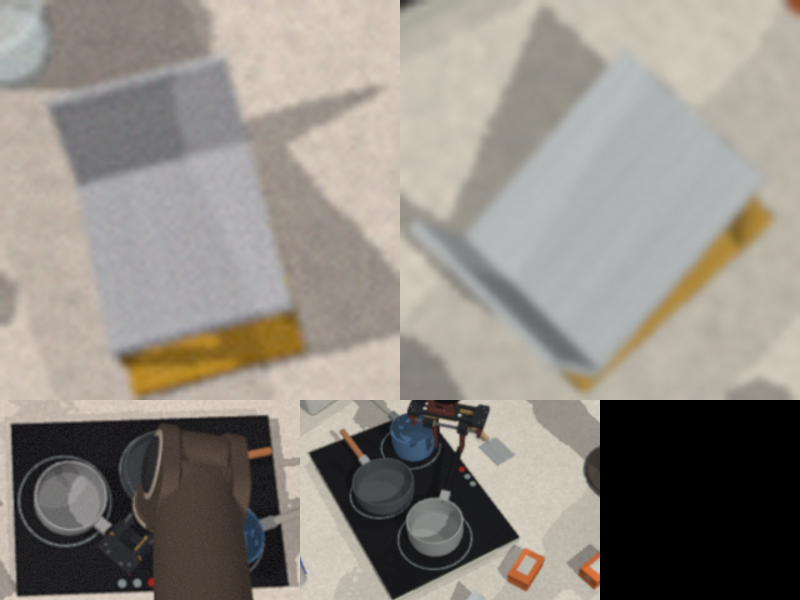

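The crop shows the handle swung in over the hotplate with the pan on its ring. The bed corners are clear in both views: top crop high edge (122,355)-(292,308) and seam (80,184)-(247,143); scene crop high edge (762,182)-(625,55) and seam (605,368)-(470,232).

```bash
python3 - <<'E'
from h import *
T={'hl':(122,355),'hr':(292,308),'ll':(80,184),'lr':(247,143)};S={'hl':(762,182),'hr':(625,55),'ll':(605,368),'lr':(470,232)}
Q={}
for k in T:
    Q[k],e=tri([280+(S[k][0]-400)/5,280+S[k][1]/5],[215+T[k][0]/5,150+T[k][1]/5]);print(k,Q[k].round(4),round(e,4))
lo=(Q['ll']+Q['lr'])/2;hi=(Q['hl']+Q['hr'])/2;print('len',np.linalg.norm(lo-hi),'slope',np.arcsin((hi-lo)[2]/np.linalg.norm(hi-lo)),'mid low',lo,'hi',hi)
print('w',np.linalg.norm(Q['ll']-Q['lr']),np.linalg.norm(Q['hl']-Q['hr']))
d=lo-hi;print('az x',np.degrees(np.arctan2(d[1],d[0])))
for a,b in(('ll','lr'),('hl','hr')):
    d=Q[a]-Q[b];print('az y',np.degrees(np.arctan2(d[1],d[0])))
c,d=ray('top',[[215+x/5,150+y/5] for x,y in T.values()]);
for zl in (.02,.022,.024,.026,.028):
  P={k:onz('top',[[215+T[k][0]/5,150+T[k][1]/5]],zl+(.115*np.sin(.45) if k[0]=='h' else 0))[0] for k in T}
  m=(P['ll']+P['lr'])/2;h=(P['hl']+P['hr'])/2;print(zl,m.round(4),'hlen',np.linalg.norm((m-h)[:2]).round(4),'want',.115*np.cos(.45))
E
```

```text
hl [0.5406 0.2572 0.0486] 0.0037
hr [0.5668 0.1727 0.0523] 0.0013
ll [0.639  0.2908 0.0101] 0.0055
lr [0.6643 0.2039 0.0117] 0.0024
len 0.11050234937275634 slope 0.36593933715523136 mid low [0.65167077 0.24737311 0.01086285] hi [0.5536972  0.21499284 0.05040353]
w 0.0904806875468776 0.08856977265734675
az x 18.28872273106903
az y 106.22375137213065
az y 107.25644364229579
0.02 [0.6504 0.2447 0.02  ] hlen 0.1057 want 0.10355141677055785
0.022 [0.6498 0.2444 0.022 ] hlen 0.1055 want 0.10355141677055785
0.024 [0.6492 0.2441 0.024 ] hlen 0.1054 want 0.10355141677055785
0.026 [0.6486 0.2438 0.026 ] hlen 0.1052 want 0.10355141677055785
0.028 [0.6479 0.2435 0.028 ] hlen 0.1051 want 0.10355141677055785
```

```bash
cat >> h.py <<'E'
AZ=np.radians(17.2);O=np.array([.6505,.245,.020]);B=np.c_[[np.cos(AZ)*np.cos(.45),np.sin(AZ)*np.cos(.45),-np.sin(.45)],[-np.sin(AZ),np.cos(AZ),0],[np.sin(.45)*np.cos(AZ),np.sin(.45)*np.sin(AZ),np.cos(.45)]]
RB=R.from_matrix(np.c_[-B[:,0],B[:,1],-B[:,2]])
def bed(x,y,z): return O+B@np.array([x,y,z])
E
python3 - <<'E'
from h import *
p,r=cur();a=np.array([.398,.352,.15]);b=np.array([.398,.352,.008]);D=down(80.2)
plan(line(p,r,a,D,15,1)+line(a,D,b,D,4,1)+[(b,D,1)])
print(np.degrees((D.inv()*RB).magnitude()),bed(-.05,0,.1))
E
```

```text
[-0.0, -0.001, 0.068, -20.6, 25.6, 3.7, 1.0, -0.001, -0.001, 0.136, -41.2, 51.2, 7.3, 1.0, -0.001, -0.002, 0.204, -61.8, 76.8, 11.0, 1.0, -0.001, -0.003, 0.271, -82.4, 102.4, 14.7, 1.0, -0.002, -0.003, 0.339, -102.9, 128.0, 18.3, 1.0]
[-0.0, -0.001, 0.068, -10.9, 31.0, 3.8, 1.0, -0.001, -0.001, 0.136, -21.8, 62.0, 7.5, 1.0, -0.001, -0.002, 0.204, -32.6, 93.0, 11.3, 1.0, -0.001, -0.003, 0.271, -43.5, 124.0, 15.1, 1.0, -0.002, -0.003, 0.339, -54.4, 154.9, 18.9, 1.0]
[-0.0, -0.001, 0.068, 0.1, 32.8, 3.8, 1.0, -0.001, -0.001, 0.136, 0.1, 65.7, 7.7, 1.0, -0.001, -0.002, 0.204, 0.2, 98.5, 11.5, 1.0, -0.001, -0.003, 0.271, 0.3, 131.3, 15.4, 1.0, -0.002, -0.003, 0.339, 0.3, 164.2, 19.2, 1.0]
[0.0, 0.0, 0.0, 0.0, 0.0, 35.5, 1.0, 0.0, 0.0, 0.0, 0.0, 0.0, 71.0, 1.0, 0.0, 0.0, 0.0, 0.0, 0.0, 106.5, 1.0, 0.0, 0.0, 0.0, 0.0, 0.0, 142.0, 1.0, 0.0, 0.0, 0.0, 0.0, 0.0, 142.0, 1.0]
37.166912299788066 [0.64904243 0.24454881 0.13179299]
```

{"name": "play_rows", "arguments": {"series": [0, 0, 0.068, -20.5, 25.5, 3.5, 1, 0, 0, 0.136, -41, 51, 7.5, 1, 0, 0, 0.204, -62, 77, 11, 1, 0, 0, 0.271, -82.5, 102.5, 14.5, 1, 0, 0, 0.339, -103, 128, 18, 1]}}

```text
time: 6.7
position: [0.4519, 0.03, 0.1874]
eef_rot: [-0.006, -0.25, 0.968, -0.003]
wrist_force: [1.2, -0.7, 0.1]
width: 0.0822
```

{"name": "play_rows", "arguments": {"series": [0, 0, 0.068, -11, 31, 4, 1, 0, 0, 0.136, -22, 62, 7.5, 1, 0, 0, 0.204, -32.5, 93, 11, 1, 0, 0, 0.271, -43.5, 124, 15, 1, 0, 0, 0.339, -54.5, 155, 19, 1]}}

```text
time: 7.12
position: [0.4225, 0.1932, 0.1656]
eef_rot: [-0.007, -0.081, 0.997, -0.004]
wrist_force: [1.4, -0.2, 0.9]
width: 0.0878
```

{"name": "play_rows", "arguments": {"series": [0, 0, 0.068, 0, 33, 4, 1, 0, 0, 0.136, 0, 65.5, 7.5, 1, 0, 0, 0.204, 0, 98.5, 11.5, 1, 0, 0, 0.271, 0, 131, 15, 1, 0, 0, 0.339, 0, 164, 19, 1]}}

```text
time: 7.53
position: [0.3938, 0.3556, 0.1434]
eef_rot: [-0.007, 0.09, 0.996, -0.006]
wrist_force: [1.0, -0.6, -0.6]
width: 0.0877
```

```bash
python3 - <<'E'
from h import *
state();p,r=cur();a=np.array([.398,.352,.05]);b=np.array([.398,.352,.008]);D=down(80.2)
plan(line(p,r,a,D,3,1)+line(a,D,b,D,2,1))
i=vision.capture('scene');cv2.imwrite('pics/s2.png',i)
for n,i in(('scene',i),('top',vision.capture('top'))):
  for k,v in cases(n,i).items():
    for c,l in v: print(n,k,rect(onz(n,l,.04)))
E
```

```text
t 7.53 pos [0.3938 0.3556 0.1434] yaw y 79.73 z [-0.015 -0.011 -1.   ] q [-0.63  0.36 -0.25  1.89  0.1   0.92  0.47] w 0.0877 F [ 1.  -0.6 -0.6]
[-0.005, -0.004, -0.003, -2.0, -0.5, 31.1, 1.0, -0.009, -0.009, -0.005, -4.0, -1.0, 62.2, 1.0, -0.014, -0.013, -0.008, -6.0, -1.5, 93.3, 1.0, -0.014, -0.013, -0.008, -6.2, -1.2, 114.3, 1.0, -0.014, -0.013, -0.008, -6.5, -1.0, 135.3, 1.0]
scene blue (array([398.3, 352.8]), array([52.9, 32.9]), -9.7)
scene orange (array([418.7, 157.8]), array([52.2, 30.2]), 28.8)
top orange (array([417.7, 156.8]), array([50.7, 30.8]), 32.3)
```

{"name": "play_rows", "arguments": {"series": [-0.005, -0.004, -0.003, -2, -0.5, 31, 1, -0.01, -0.01, -0.005, -4, -1, 62, 1, -0.014, -0.013, -0.008, -6, -1.5, 93, 1, -0.014, -0.013, -0.008, -6, -1, 114, 1, -0.014, -0.013, -0.008, -6.5, -1, 134, 1]}}

```text
time: 8.05
position: [0.3938, 0.3546, 0.006]
eef_rot: [-0.002, 0.081, 0.997, -0.0]
wrist_force: [0.5, -0.3, 0.1]
width: 0.088
```

{"name": "play_rows", "arguments": {"series": [0, 0, 0, 0, 0, 0, 1, 0, 0, 0, 0, 0, 0, 0, 0, 0, 0, 0, 0, 0, 0, 0, 0, 0, 0, 0, 0, 0, 0, 0, 0, 0, 0, 0, 0]}}

```text
time: 8.47
position: [0.3944, 0.3551, 0.0072]
eef_rot: [-0.001, 0.081, 0.997, 0.001]
wrist_force: [-0.5, -0.2, 0.5]
width: 0.0648
```

{"name": "play_rows", "arguments": {"series": [0, 0, 0, 0, 0, 0, 0, 0, 0, 0, 0, 0, 0, 0, 0, 0, 0, 0, 0, 0, 0, 0, 0, 0, 0, 0, 0, 0]}}

```text
time: 8.8
position: [0.3949, 0.3555, 0.0083]
eef_rot: [-0.001, 0.081, 0.997, 0.001]
wrist_force: [-0.8, -1.8, 6.9]
width: 0.0557
```

```bash
python3 - <<'E'
from h import *
state();p,r=cur();a=p+[0,0,.12]
# hover: case 15mm short of backstop, 30 mm above the bed
h=bed(-.060,0,.115);print(h,RB.as_matrix()[:,2])
plan(line(p,r,a,r,5,0)+line(a,r,h,RB,10,0))
E
```

```text
t 8.8 pos [0.3949 0.3555 0.0083] yaw y 80.68 z [-0.002  0.003 -1.   ] q [-0.66  0.55 -0.21  1.99  0.18  0.61  0.42] w 0.0557 F [-0.8 -1.8  6.9]
[0.64667336 0.24381546 0.14964935] [-0.41551316 -0.12862281 -0.9004471 ]
[0.0, 0.0, 0.0, 0.0, 0.1, -24.0, 0.0, 0.0, 0.0, 0.0, 0.1, 0.1, -48.0, 0.0, 0.0, 0.0, 0.0, 0.1, 0.2, -72.0, 0.0, 0.0, 0.0, 0.0, 0.2, 0.2, -96.0, 0.0, 0.0, 0.0, 0.0, 0.2, 0.3, -120.0, 0.0]
[0.011, 0.044, -0.045, -26.6, -6.9, -2.2, 0.0, 0.021, 0.088, -0.091, -53.3, -13.9, -4.4, 0.0, 0.032, 0.132, -0.136, -79.9, -20.8, -6.6, 0.0, 0.043, 0.176, -0.182, -106.6, -27.7, -8.8, 0.0, 0.053, 0.22, -0.227, -133.2, -34.7, -11.0, 0.0]
[0.011, 0.044, -0.045, -23.3, -12.9, -7.2, 0.0, 0.021, 0.088, -0.091, -46.6, -25.8, -14.4, 0.0, 0.032, 0.132, -0.136, -70.0, -38.8, -21.7, 0.0, 0.043, 0.176, -0.182, -93.3, -51.7, -28.9, 0.0, 0.053, 0.22, -0.227, -116.6, -64.6, -36.1, 0.0]
```

{"name": "play_rows", "arguments": {"series": [0, 0, 0, 0, 0, -24, 0, 0, 0, 0, 0, 0, -48, 0, 0, 0, 0, 0, 0, -72, 0, 0, 0, 0, 0, 0, -96, 0, 0, 0, 0, 0, 0, -120, 0]}}

```text
time: 9.22
position: [0.3949, 0.355, 0.1296]
eef_rot: [-0.001, 0.081, 0.997, 0.001]
wrist_force: [0.5, 0.1, -1.6]
width: 0.0555
```

{"name": "play_rows", "arguments": {"series": [0.01, 0.044, -0.045, -26.5, -7, -2, 0, 0.02, 0.088, -0.09, -53, -14, -4.5, 0, 0.03, 0.132, -0.136, -80, -21, -6.5, 0, 0.043, 0.176, -0.182, -106.5, -27.5, -9, 0, 0.053, 0.22, -0.227, -133, -34.5, -11, 0]}}

```text
time: 9.63
position: [0.5219, 0.2985, 0.1409]
eef_rot: [-0.113, -0.034, 0.993, -0.016]
wrist_force: [0.1, 0.2, -2.2]
width: 0.0557
```

{"name": "play_rows", "arguments": {"series": [0.01, 0.044, -0.045, -23.5, -13, -7, 0, 0.02, 0.088, -0.09, -46.5, -26, -14.5, 0, 0.03, 0.132, -0.136, -70, -39, -21.5, 0, 0.043, 0.176, -0.182, -93.5, -51.5, -29, 0, 0.053, 0.22, -0.227, -116.5, -64.5, -36, 0]}}

```text
time: 10.05
position: [0.6489, 0.2418, 0.1515]
eef_rot: [-0.222, -0.147, 0.963, -0.033]
wrist_force: [0.7, 0.7, -1.3]
width: 0.0559
```

```bash
cat >> h.py <<'E'
def bstate():
    state();p,r=cur();s=env.read_state();print('bed pos mm',((p-O)@B*1000).round(1),'rot err',(RB.inv()*r).as_rotvec().round(3),'F bed',(s['wrist_force']@B).round(1))
E
python3 - <<'E'
from h import *
bstate();p,r=cur();h=bed(-.063,0,.03)
plan(line(p,r,bed(-.063,0,.11),RB,1,0)+line(bed(-.063,0,.11),RB,h,RB,4,0))
i=vision.capture('scene');cv2.imwrite('pics/s3.png',i[200:400,200:500].repeat(2,0).repeat(2,1))
E
```

```text
t 10.05 pos [0.6489 0.2418 0.1515] yaw y 107.37 z [-0.418 -0.128 -0.9  ] q [-0.29  0.91 -0.25  0.98  0.11  1.72  1.37] w 0.0559 F [ 0.7  0.7 -1.3]
bed pos mm [-59.4  -2.6 117.4] rot err [-0.001  0.002 -0.004] F bed [ 1.3  0.4 -0.8]
[0.001, -0.002, 0.004, 3.6, 2.6, 7.4, 0.0, 0.001, -0.002, 0.004, 3.5, 2.6, 27.4, 0.0, 0.001, -0.002, 0.004, 3.5, 2.5, 47.4, 0.0, 0.001, -0.002, 0.004, 3.5, 2.5, 67.4, 0.0, 0.001, -0.002, 0.004, 3.4, 2.5, 87.4, 0.0]
```

View pics/s3.png

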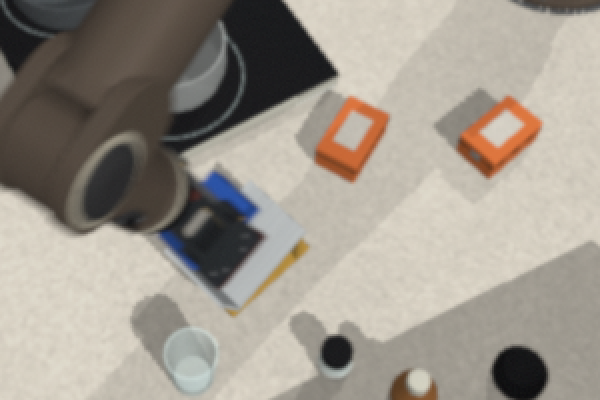

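The scene crop shows the blue case held square over the bed near (430,460)/2, lined up with it. Next I lower it gently.

{"name": "play_rows", "arguments": {"series": [0, -0.002, 0.004, 3.5, 2.5, 8, 0, 0, -0.002, 0.004, 3.5, 2.5, 28, 0, 0, -0.002, 0.004, 3.5, 2.5, 48, 0, 0, -0.002, 0.004, 3.5, 2.5, 68, 0, 0, -0.002, 0.004, 3.5, 2.5, 88, 0]}}

```text
time: 10.52
position: [0.6107, 0.228, 0.069]
eef_rot: [-0.223, -0.145, 0.964, -0.034]
wrist_force: [-0.3, -0.1, -1.8]
width: 0.0556
```

{"name": "play_rows", "arguments": {"series": [0, 0, 0, 0, 0, 3, 0, 0, 0, 0, 0, 0, 6, 0, 0, 0, 0, 0, 0, 9, 0, 0, 0, 0, 0, 0, 12, 0, 0, 0, 0, 0, 0, 14, 0]}}

```text
time: 10.93
position: [0.6054, 0.2266, 0.0572]
eef_rot: [-0.222, -0.145, 0.964, -0.034]
wrist_force: [0.5, -0.0, -1.6]
width: 0.0561
```

```bash
python3 -c "
from h import *
bstate()"
```

```text
t 10.93 pos [0.6054 0.2266 0.0572] yaw y 107.1 z [-0.417 -0.13  -0.899] q [-0.27  0.91 -0.26  1.21  0.13  1.49  1.35] w 0.0561 F [ 0.5 -0.  -1.6]
bed pos mm [-59.9  -4.3  12.4] rot err [0.001 0.002 0.002] F bed [ 1.1 -0.2 -1.3]
```

{"name": "play_rows", "arguments": {"series": [0, 0, 0, 1, 2, 0.8, 0, 0, 0, 0, 2, 4, 1.6, 0, 0, 0, 0, 3, 4, 2.4, 0, 0, 0, 0, 3, 4, 3.2, 0, 0, 0, 0, 3, 4, 4, 0]}}

```text
time: 11.35
position: [0.6, 0.2292, 0.055]
eef_rot: [-0.222, -0.145, 0.964, -0.034]
wrist_force: [0.4, 0.1, -1.5]
width: 0.0558
```

{"name": "play_rows", "arguments": {"series": [0, 0, 0, 0, 0, 0.8, 0, 0, 0, 0, 0, 0, 1.6, 0]}}

```text
time: 11.52
position: [0.5994, 0.2289, 0.0535]
eef_rot: [-0.221, -0.145, 0.964, -0.034]
wrist_force: [-0.5, -0.1, -1.9]
width: 0.0558
```

```bash
python3 -c "
from h import *
bstate()"
```

```text
t 11.52 pos [0.5994 0.2289 0.0535] yaw y 107.1 z [-0.417 -0.13  -0.9  ] q [-0.27  0.91 -0.26  1.23  0.13  1.47  1.34] w 0.0558 F [-0.5 -0.1 -1.9]
bed pos mm [-62.8  -0.3   6.9] rot err [0.001 0.002 0.002] F bed [ 0.4  0.1 -1.9]
```

No contact yet, so the bed is a little lower than I assumed. Continuing slowly.

{"name": "play_rows", "arguments": {"series": [0, 0, 0, 0, 0, 0.8, 0, 0, 0, 0, 0, 0, 1.6, 0, 0, 0, 0, 0, 0, 2.4, 0]}}

```text
time: 11.77
position: [0.5989, 0.2286, 0.0522]
eef_rot: [-0.221, -0.145, 0.964, -0.034]
wrist_force: [1.6, -0.7, 8.6]
width: 0.0559
```

{"name": "play_rows", "arguments": {"series": [0, 0, 0, 0, 0, 0.8, 0, 0, 0, 0, 0, 0, 1.6, 0]}}

```text
time: 11.93
position: [0.5989, 0.2286, 0.0522]
eef_rot: [-0.22, -0.145, 0.964, -0.034]
wrist_force: [3.4, -0.6, 11.6]
width: 0.0559
```

```bash
python3 -c "
from h import *
bstate()"
```

```text
t 11.93 pos [0.5989 0.2286 0.0522] yaw y 107.07 z [-0.415 -0.129 -0.901] q [-0.27  0.91 -0.26  1.24  0.13  1.46  1.34] w 0.0559 F [ 3.4 -0.6 11.6]
bed pos mm [-62.7  -0.4   5.4] rot err [ 0.    -0.001  0.003] F bed [-2.2 -1.6 11.8]
```

{"name": "play_rows", "arguments": {"series": [0, 0, 0, -2, 0, -0.5, 0, 0, 0, 0, -4, 0, -0.5, 0, 0, 0, 0, -6, 0, -0.5, 0, 0, 0, 0, -8, 0, -0.5, 0, 0, 0, 0, -10, 0, -0.5, 0]}}

```text
time: 12.35
position: [0.6077, 0.2314, 0.0479]
eef_rot: [-0.221, -0.145, 0.964, -0.034]
wrist_force: [0.0, 0.4, -0.8]
width: 0.056
```

```bash
python3 -c "
from h import *
bstate()"
```

```text
t 12.35 pos [0.6077 0.2314 0.0479] yaw y 107.08 z [-0.415 -0.129 -0.9  ] q [-0.28  0.93 -0.26  1.21  0.13  1.48  1.35] w 0.056 F [ 0.   0.4 -0.8]
bed pos mm [-52.6  -0.3   5.5] rot err [0.    0.    0.003] F bed [ 0.5  0.4 -0.6]
```

{"name": "play_rows", "arguments": {"series": [0, 0, 0, -1, 0, 0, 0, 0, 0, 0, -2, 0, 0, 0, 0, 0, 0, -3, 0, 0, 0, 0, 0, 0, -4, 0, 0, 0, 0, 0, 0, -4.5, 0, 0, 0]}}

```text
time: 12.77
position: [0.6116, 0.2327, 0.0459]
eef_rot: [-0.221, -0.145, 0.964, -0.034]
wrist_force: [-0.8, 0.9, 0.9]
width: 0.0558
```

```bash
python3 -c "
from h import *
bstate()"
```

```text
t 12.77 pos [0.6116 0.2327 0.0459] yaw y 107.08 z [-0.415 -0.129 -0.9  ] q [-0.28  0.93 -0.26  1.19  0.13  1.48  1.35] w 0.0558 F [-0.8  0.9  0.9]
bed pos mm [-48.   -0.3   5.6] rot err [ 0.    -0.     0.003] F bed [-0.9  1.1  0.6]
```

{"name": "play_rows", "arguments": {"series": [0, 0, 0, -0.7, 0, 0, 0, 0, 0, 0, -1.4, 0, 0, 0, 0, 0, 0, -2.1, 0, 0, 0]}}

```text
time: 13.02
position: [0.6135, 0.2332, 0.0449]
eef_rot: [-0.221, -0.145, 0.964, -0.034]
wrist_force: [0.2, 0.6, 0.5]
width: 0.0554
```

{"name": "play_rows", "arguments": {"series": [0, 0, 0, -0.7, 0, 0, 0, 0, 0, 0, -1.4, 0, 0, 0]}}

```text
time: 13.18
position: [0.6147, 0.2336, 0.0443]
eef_rot: [-0.221, -0.145, 0.964, -0.034]
wrist_force: [-0.1, -0.5, 0.0]
width: 0.056
```

```bash
python3 -c "
from h import *
bstate()"
```

```text
t 13.18 pos [0.6147 0.2336 0.0443] yaw y 107.08 z [-0.415 -0.129 -0.9  ] q [-0.28  0.94 -0.25  1.18  0.13  1.48  1.35] w 0.056 F [-0.1 -0.5  0. ]
bed pos mm [-44.4  -0.3   5.5] rot err [0.    0.    0.002] F bed [-0.2 -0.5 -0.1]
```

{"name": "play_rows", "arguments": {"series": [0, 0, 0, -0.7, 0, 0, 0, 0, 0, 0, -1.4, 0, 0, 0, 0, 0, 0, -2.1, 0, 0, 0]}}

```text
time: 13.43
position: [0.6162, 0.234, 0.0436]
eef_rot: [-0.221, -0.145, 0.964, -0.034]
wrist_force: [-2.9, -0.2, 4.3]
width: 0.0561
```

{"name": "play_rows", "arguments": {"series": [0, 0, 0, -0.7, 0, 0, 0, 0, 0, 0, -1.4, 0, 0, 0]}}

```text
time: 13.6
position: [0.6162, 0.234, 0.0435]
eef_rot: [-0.223, -0.145, 0.964, -0.034]
wrist_force: [-7.8, -2.2, 8.6]
width: 0.0557
```

```bash
python3 -c "
from h import *
bstate()"
```

```text
t 13.6 pos [0.6162 0.234  0.0435] yaw y 107.09 z [-0.419 -0.13  -0.899] q [-0.28  0.95 -0.25  1.17  0.13  1.49  1.35] w 0.0557 F [-7.8 -2.2  8.6]
bed pos mm [-42.7  -0.3   5.5] rot err [0.001 0.004 0.002] F bed [-11.    0.2   4.2]
```

{"name": "play_rows", "arguments": {"series": [0, 0, 0, 0, 0, 0, 0.8, 0, 0, 0, 0, 0, 0, 0.8, 0, 0, 0, 0, 0, 0, 0.8, 0, 0, 0, 0, 0, 0, 1, 0, 0, 0, 0, 0, -10, 1]}}

```text
time: 14.02
position: [0.6193, 0.2348, 0.0511]
eef_rot: [-0.224, -0.145, 0.963, -0.035]
wrist_force: [-0.7, -0.6, -0.7]
width: 0.0804
```

{"name": "play_rows", "arguments": {"series": [0, 0, 0, 0, 0, -20, 1, 0, 0, 0, 0, 0, -55, 1, 0, 0, 0, 0, 0, -90, 1, 0, 0, 0, 0, 0, -125, 1, 0, 0, 0, 0, 0, -135, 1]}}

```text
time: 14.43
position: [0.6792, 0.2536, 0.1784]
eef_rot: [-0.22, -0.145, 0.964, -0.033]
wrist_force: [0.5, 1.0, 0.6]
width: 0.0879
```

```bash
python3 - <<'E'
from h import *
bstate();p,r=cur();a=np.array([.418,.157,.15]);D=down(122.5)
plan(line(p,r,a,D,10,1))
E
```

```text
t 14.43 pos [0.6792 0.2536 0.1784] yaw y 107.06 z [-0.415 -0.128 -0.901] q [-0.32  0.97 -0.23  0.8   0.11  1.83  1.38] w 0.0879 F [0.5 1.  0.6]
bed pos mm [-41.9  -0.2 155.7] rot err [-0.    -0.001  0.003] F bed [0.5 0.8 0.9]
[0.006, -0.045, -0.027, 23.8, -1.6, 14.6, 1.0, 0.012, -0.089, -0.053, 47.6, -3.1, 29.3, 1.0, 0.018, -0.134, -0.08, 71.4, -4.7, 43.9, 1.0, 0.024, -0.179, -0.106, 95.2, -6.3, 58.5, 1.0, 0.03, -0.223, -0.133, 119.1, -7.9, 73.2, 1.0]
[0.006, -0.045, -0.027, 26.4, 2.1, 9.0, 1.0, 0.012, -0.089, -0.053, 52.9, 4.3, 18.0, 1.0, 0.018, -0.134, -0.08, 79.3, 6.4, 27.0, 1.0, 0.024, -0.179, -0.106, 105.7, 8.5, 35.9, 1.0, 0.03, -0.223, -0.133, 132.1, 10.6, 44.9, 1.0]
```

{"name": "play_rows", "arguments": {"series": [0.006, -0.045, -0.027, 24, -1.5, 14.5, 1, 0.012, -0.089, -0.053, 47.5, -3, 29.5, 1, 0.018, -0.134, -0.08, 71.5, -4.5, 44, 1, 0.024, -0.179, -0.106, 95, -6.5, 58.5, 1, 0.03, -0.223, -0.133, 119, -8, 73, 1]}}

```text
time: 14.85
position: [0.548, 0.205, 0.1649]
eef_rot: [-0.109, -0.215, 0.97, -0.017]
wrist_force: [-0.1, -0.8, 0.3]
width: 0.088
```

{"name": "play_rows", "arguments": {"series": [0.006, -0.045, -0.027, 26.5, 2, 9, 1, 0.012, -0.089, -0.053, 53, 4, 18, 1, 0.018, -0.134, -0.08, 79.5, 6.5, 27, 1, 0.024, -0.179, -0.106, 105.5, 8.5, 36, 1, 0.03, -0.223, -0.133, 132, 10.5, 45, 1]}}

```text
time: 15.27
position: [0.4172, 0.1562, 0.1509]
eef_rot: [0.004, -0.282, 0.96, 0.0]
wrist_force: [0.9, 0.6, 0.5]
width: 0.0877
```

```bash
python3 - <<'E'
from h import *
state();p,r=cur();D=down(122.5);c=np.array([.4178,.1575]);a=np.array([*c,.05]);b=np.array([*c,.008])
plan(line(p,r,a,D,3,1)+line(a,D,b,D,2,1))
t=vision.capture('top');s=vision.capture('scene');cv2.imwrite('pics/t4.png',t);cv2.imwrite('pics/s4.png',s)
for k,v in cases('scene',s).items():
    for q,l in v: print(k,rect(onz('scene',l,.04)))
A=cv2.resize(t[150:230,215:295],(400,400),interpolation=2);b=cv2.resize(s[280:360,280:360],(400,400),interpolation=2)
c=cv2.resize(t[130:290,300:540],(300,200));d=cv2.resize(s[100:300,150:450],(300,200));e=np.zeros((200,200,3),np.uint8)
cv2.imwrite('pics/c4.png',np.vstack([np.hstack([A,b]),np.hstack([c,d,e])]))
E
```

```text
t 15.27 pos [0.4172 0.1562 0.1509] yaw y 122.71 z [ 0.007  0.002 -1.   ] q [-0.12  0.22 -0.4   2.08  0.11  0.86  1.56] w 0.0877 F [0.9 0.6 0.5]
[-0.001, 0.002, 0.001, -0.2, 0.3, 33.6, 1.0, -0.001, 0.005, 0.002, -0.4, 0.7, 67.3, 1.0, -0.002, 0.007, 0.004, -0.6, 1.0, 100.9, 1.0, -0.002, 0.007, 0.004, -0.4, 1.0, 121.9, 1.0, -0.002, 0.007, 0.004, -0.3, 1.1, 142.9, 1.0]
blue (array([626. , 226.8]), array([59.1, 33.4]), 25.2)
orange (array([253.8, 236.8]), array([51.6, 31.3]), 14.7)
orange (array([418. , 158.3]), array([52.1, 31.8]), 31.9)
```

View pics/c4.png

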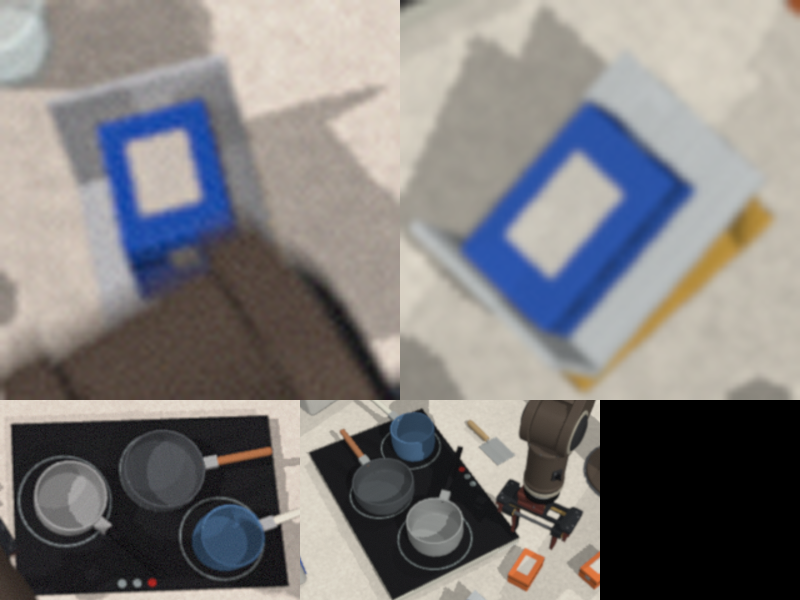

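The blue case lies flat and straight on the bed, up against the backstop, with its label up; I get its position from the label centre, top crop (164,172) and scene crop (565,215). The saucepan sits on its ring with the handle lying inward.

```bash
python3 - <<'E'
from h import *
P,e=tri([280+165/5,280+215/5],[215+164/5,150+172/5]);print('label centre in bed',((P-O)@B*1000).round(1),e)
# top face centre via scene ray with plane at z_bed=37.5
for n,px in(('scene',[313,323]),('top',[247.8,184.4])):
    c,d=ray(n,[px]);k=(.0375-(c-O)@B[:,2])/(d[0]@B[:,2]);print(n,((c+k*d[0]-O)@B*1000).round(1))
# saucepan: rim and handle in top view t4
ax=onz('top',[[300+71*.8,130+96*.8]],.095)[0];print('pan axis',ax)
E
```

```text
label centre in bed [-37.2  -0.5  30.8] 0.002492230758073273
scene [-38.6   2.9  37.5]
top [-42.8  -2.   37.5]
pan axis [ 0.57392282 -0.03190028  0.095     ]
```

{"name": "play_rows", "arguments": {"series": [0, 0.002, 0, 0, 0.3, 33.5, 1, 0, 0.005, 0.002, 0, 0.7, 67, 1, -0.002, 0.007, 0.003, 0, 1, 101, 1, -0.002, 0.007, 0.003, 0, 1, 122, 1, -0.002, 0.007, 0.003, 0, 1, 142, 1]}}

```text
time: 15.78
position: [0.4123, 0.154, 0.0066]
eef_rot: [-0.004, -0.28, 0.96, -0.001]
wrist_force: [0.2, -0.6, 0.5]
width: 0.0878
```

{"name": "play_rows", "arguments": {"series": [0, 0, 0, 0, 0, 0, 0, 0, 0, 0, 0, 0, 0, 0, 0, 0, 0, 0, 0, 0, 0, 0, 0, 0, 0, 0, 0, 0, 0, 0, 0, 0, 0, 0, 0]}}

```text
time: 16.2
position: [0.4134, 0.1544, 0.0078]
eef_rot: [-0.003, -0.28, 0.96, -0.001]
wrist_force: [0.6, 0.1, 0.3]
width: 0.0577
```

{"name": "play_rows", "arguments": {"series": [0, 0, 0, 0, 0, 0, 0, 0, 0, 0, 0, 0, 0, 0, 0, 0, 0, 0, 0, 0, 0, 0, 0, 0, 0, 0, 0, 0]}}

```text
time: 16.53
position: [0.4134, 0.1543, 0.0081]
eef_rot: [-0.002, -0.28, 0.96, -0.001]
wrist_force: [0.4, 0.7, -0.9]
width: 0.0557
```

```bash
python3 - <<'E'
from h import *
state();p,r=cur();a=p+[0,0,.15];h=bed(-.058,0,.12)
plan(line(p,r,a,r,5,0)+line(a,r,h,RB,10,0))
u=np.array([np.cos(np.radians(32.4)),np.sin(np.radians(32.4))]);print('case centre ahead of TCP',(np.array([.4178,.1575])-p[:2])@u)
E
```

```text
t 16.53 pos [0.4134 0.1543 0.0081] yaw y 122.5 z [-0.004 -0.004 -1.   ] q [-0.21  0.46 -0.32  2.19  0.28  0.53  1.4 ] w 0.0557 F [ 0.4  0.7 -0.9]
[0.0, 0.0, 0.0, 0.2, -0.0, -30.0, 0.0, 0.0, 0.0, 0.0, 0.3, -0.1, -60.0, 0.0, 0.0, 0.0, 0.0, 0.5, -0.1, -90.0, 0.0, 0.0, 0.0, 0.0, 0.7, -0.2, -120.0, 0.0, 0.0, 0.0, 0.0, 0.8, -0.2, -150.0, 0.0]
[-0.006, 0.044, 0.026, -24.9, -5.1, 0.3, 0.0, -0.012, 0.088, 0.052, -49.7, -10.2, 0.7, 0.0, -0.019, 0.133, 0.079, -74.6, -15.3, 1.0, 0.0, -0.025, 0.177, 0.105, -99.5, -20.3, 1.4, 0.0, -0.031, 0.221, 0.131, -124.3, -25.4, 1.7, 0.0]
[-0.006, 0.044, 0.026, -24.8, -1.7, -5.3, 0.0, -0.012, 0.088, 0.052, -49.5, -3.5, -10.6, 0.0, -0.019, 0.133, 0.079, -74.3, -5.2, -15.8, 0.0, -0.025, 0.177, 0.105, -99.1, -7.0, -21.1, 0.0, -0.031, 0.221, 0.131, -123.8, -8.7, -26.4, 0.0]
case centre ahead of TCP 0.0054018312321135594
```

{"name": "play_rows", "arguments": {"series": [0, 0, 0, 0, 0, -30, 0, 0, 0, 0, 0, 0, -60, 0, 0, 0, 0, 0.5, 0, -90, 0, 0, 0, 0, 0.5, 0, -120, 0, 0, 0, 0, 1, 0, -150, 0]}}

```text
time: 16.95
position: [0.4126, 0.1543, 0.1594]
eef_rot: [-0.003, -0.28, 0.96, -0.001]
wrist_force: [0.9, 0.4, -1.6]
width: 0.0558
```

{"name": "play_rows", "arguments": {"series": [-0.006, 0.044, 0.026, -25, -5, 0, 0, -0.012, 0.088, 0.052, -49.5, -10, 0.5, 0, -0.019, 0.133, 0.079, -74.5, -15, 1, 0, -0.025, 0.177, 0.105, -99.5, -20, 1.5, 0, -0.031, 0.221, 0.131, -124, -25.5, 1.5, 0]}}

```text
time: 17.37
position: [0.5318, 0.1997, 0.1571]
eef_rot: [-0.114, -0.214, 0.97, -0.018]
wrist_force: [1.6, 0.4, -1.4]
width: 0.056
```

{"name": "play_rows", "arguments": {"series": [-0.006, 0.044, 0.026, -25, -1.5, -5, 0, -0.012, 0.088, 0.052, -49.5, -3.5, -10.5, 0, -0.019, 0.133, 0.079, -74.5, -5, -16, 0, -0.025, 0.177, 0.105, -99, -7, -21, 0, -0.031, 0.221, 0.131, -124, -8.5, -26.5, 0]}}

```text
time: 17.78
position: [0.6512, 0.2453, 0.154]
eef_rot: [-0.223, -0.144, 0.963, -0.034]
wrist_force: [1.6, 1.5, -0.9]
width: 0.0556
```

```bash
python3 - <<'E'
from h import *
bstate();p,r=cur()
plan(line(p,r,bed(-.059,0,.11),RB,1,0)+line(bed(-.059,0,.11),RB,bed(-.059,0,.058),RB,4,0))
E
```

```text
t 17.78 pos [0.6512 0.2453 0.154 ] yaw y 107.07 z [-0.42  -0.13  -0.898] q [-0.3   0.92 -0.25  0.95  0.12  1.73  1.36] w 0.0556 F [ 1.6  1.5 -0.9]
bed pos mm [-5.76e+01  1.00e-01  1.21e+02] rot err [0.    0.005 0.003] F bed [2.2 0.9 0.1]
[-0.0, -0.005, -0.003, 1.4, -0.1, 11.0, 0.0, -0.0, -0.005, -0.003, 1.3, -0.1, 24.0, 0.0, -0.0, -0.005, -0.003, 1.2, -0.1, 37.0, 0.0, -0.0, -0.005, -0.003, 1.2, -0.1, 50.0, 0.0, -0.0, -0.005, -0.003, 1.1, -0.1, 63.0, 0.0]
```

{"name": "play_rows", "arguments": {"series": [0, -0.005, -0.003, 1, 0, 11, 0, 0, -0.005, -0.003, 1, 0, 24, 0, 0, -0.005, -0.003, 1, 0, 37, 0, 0, -0.005, -0.003, 1, 0, 50, 0, 0, -0.005, -0.003, 1, 0, 63, 0]}}

```text
time: 18.2
position: [0.6234, 0.2367, 0.0962]
eef_rot: [-0.221, -0.146, 0.964, -0.033]
wrist_force: [-0.2, -0.9, -2.3]
width: 0.0556
```

{"name": "play_rows", "arguments": {"series": [0, 0, 0, 0, 0, 2, 0, 0, 0, 0, 0, 0, 4, 0, 0, 0, 0, 0, 0, 6, 0, 0, 0, 0, 0, 0, 7, 0, 0, 0, 0, 0, 0, 8, 0]}}

```text
time: 18.62
position: [0.6205, 0.2359, 0.0895]
eef_rot: [-0.221, -0.146, 0.964, -0.033]
wrist_force: [-0.3, 0.1, -1.1]
width: 0.056
```

```bash
python3 -c "
from h import *
bstate()"
```

```text
t 18.62 pos [0.6205 0.2359 0.0895] yaw y 107.22 z [-0.416 -0.129 -0.9  ] q [-0.28  0.91 -0.26  1.14  0.12  1.56  1.35] w 0.056 F [-0.3  0.1 -1.1]
bed pos mm [-58.5   0.2  49. ] rot err [-0.  0. -0.] F bed [ 0.2  0.2 -1.1]
```

{"name": "play_rows", "arguments": {"series": [0, 0, 0, 0, 0, 0.8, 0, 0, 0, 0, 0, 0, 1.6, 0, 0, 0, 0, 0, 0, 2.4, 0]}}

```text
time: 18.87
position: [0.6197, 0.2357, 0.0876]
eef_rot: [-0.22, -0.146, 0.964, -0.033]
wrist_force: [-0.3, -0.3, -2.1]
width: 0.0562
```

{"name": "play_rows", "arguments": {"series": [0, 0, 0, 0, 0, 0.8, 0, 0, 0, 0, 0, 0, 1.4, 0]}}

```text
time: 19.03
position: [0.6192, 0.2355, 0.0865]
eef_rot: [-0.22, -0.146, 0.964, -0.033]
wrist_force: [0.1, 0.4, -1.3]
width: 0.0557
```

```bash
python3 -c "
from h import *
bstate()"
```

```text
t 19.03 pos [0.6192 0.2355 0.0865] yaw y 107.22 z [-0.415 -0.128 -0.901] q [-0.28  0.91 -0.26  1.14  0.12  1.55  1.35] w 0.0557 F [ 0.1  0.4 -1.3]
bed pos mm [-58.4   0.2  45.6] rot err [-0.    -0.001 -0.   ] F bed [ 0.7  0.4 -1.1]
```

{"name": "play_rows", "arguments": {"series": [0, 0, 0, 0, 0, 0.7, 0, 0, 0, 0, 0, 0, 1.3, 0]}}

```text
time: 19.2
position: [0.619, 0.2355, 0.0861]
eef_rot: [-0.22, -0.146, 0.964, -0.033]
wrist_force: [1.7, -0.8, 5.3]
width: 0.056
```

{"name": "play_rows", "arguments": {"series": [0, 0, 0, 0, 0, 0.6, 0, 0, 0, 0, 0, 0, 0.6, 0]}}

```text
time: 19.37
position: [0.619, 0.2355, 0.0861]
eef_rot: [-0.219, -0.146, 0.964, -0.033]
wrist_force: [0.7, -0.2, 3.0]
width: 0.0563
```

```bash
python3 -c "
from h import *
bstate()"
```

```text
t 19.37 pos [0.619  0.2355 0.0861] yaw y 107.21 z [-0.413 -0.127 -0.902] q [-0.28  0.91 -0.26  1.15  0.13  1.55  1.35] w 0.0563 F [ 0.7 -0.2  3. ]
bed pos mm [-58.4   0.2  45.3] rot err [-0.    -0.003 -0.   ] F bed [-0.7 -0.4  2.9]
```

{"name": "play_rows", "arguments": {"series": [0, 0.003, 0, -2, 0, -0.3, 0, 0, 0.003, 0, -4, 0, -0.3, 0, 0, 0.003, 0, -6, 0, -0.3, 0, 0, 0.003, 0, -8, 0, -0.3, 0, 0, 0.003, 0, -10, 0, -0.3, 0]}}

```text
time: 19.78
position: [0.6279, 0.2383, 0.0817]
eef_rot: [-0.221, -0.146, 0.964, -0.033]
wrist_force: [-0.0, 0.1, -1.2]
width: 0.0558
```

{"name": "play_rows", "arguments": {"series": [0, 0, 0, -0.8, 0, 0, 0, 0, 0, 0, -1.6, 0, 0, 0, 0, 0, 0, -2.4, 0, 0, 0]}}

```text
time: 20.03
position: [0.63, 0.2389, 0.0806]
eef_rot: [-0.221, -0.146, 0.964, -0.033]
wrist_force: [-0.3, 0.7, 0.7]
width: 0.0561
```

```bash
python3 -c "
from h import *
bstate()"
```

```text
t 20.03 pos [0.63   0.2389 0.0806] yaw y 107.21 z [-0.416 -0.128 -0.9  ] q [-0.28  0.93 -0.26  1.1   0.13  1.57  1.36] w 0.0561 F [-0.3  0.7  0.7]
bed pos mm [-45.6   0.3  45.2] rot err [-0.     0.001 -0.   ] F bed [-0.4  0.7  0.6]
```

{"name": "play_rows", "arguments": {"series": [0, 0, 0, -0.7, 0, 0, 0, 0, 0, 0, -1.4, 0, 0, 0, 0, 0, 0, -2.1, 0, 0, 0]}}

```text
time: 20.28
position: [0.6308, 0.2393, 0.0801]
eef_rot: [-0.222, -0.146, 0.963, -0.033]
wrist_force: [-7.3, -1.6, 6.3]
width: 0.0557
```

{"name": "play_rows", "arguments": {"series": [0, 0, 0, -0.7, 0, 0, 0, 0, 0, 0, -1.4, 0, 0, 0]}}

```text
time: 20.45
position: [0.6308, 0.2394, 0.0801]
eef_rot: [-0.224, -0.146, 0.963, -0.034]
wrist_force: [-8.7, -3.5, 8.2]
width: 0.0559
```

```bash
python3 -c "
from h import *
bstate()"
```

```text
t 20.45 pos [0.6308 0.2394 0.0801] yaw y 107.23 z [-0.421 -0.13  -0.898] q [-0.28  0.94 -0.26  1.09  0.13  1.58  1.36] w 0.0559 F [-8.7 -3.5  8.2]
bed pos mm [-44.6   0.4  45.2] rot err [ 0.     0.006 -0.001] F bed [-12.   -0.7   3.4]
```

Contact came at -44.6 mm against a predicted -44.4 mm. I release it and retreat.

{"name": "play_rows", "arguments": {"series": [0, -0.005, 0, 0, 0, 0, 0.8, 0, -0.005, 0, 0, 0, 0, 0.8, 0, -0.005, 0, 0, 0, 0, 0.8, 0, -0.005, 0, 0, 0, 0, 1, 0, -0.005, 0, 0, 0, -10, 1]}}

```text
time: 20.87
position: [0.6342, 0.2401, 0.0876]
eef_rot: [-0.223, -0.146, 0.963, -0.034]
wrist_force: [0.7, 0.2, -0.2]
width: 0.0798
```

{"name": "play_rows", "arguments": {"series": [0, 0, 0, 0, 0, -20, 1, 0, 0, 0, 0, 0, -45, 1, 0, 0, 0, 0, 0, -75, 1, 0, -0.06, 0, 10, 0, -90, 1, 0, -0.15, 0, 45, 0, -90, 1]}}

```text
time: 21.28
position: [0.6421, 0.2429, 0.1834]
eef_rot: [-0.155, -0.147, 0.977, -0.023]
wrist_force: [1.4, 0.6, 0.7]
width: 0.0875
```

{"name": "play_rows", "arguments": {"series": [0, -0.08, 0, 38, 0, 0, 1, 0, -0.16, 0, 76, 0, 0, 1, 0, -0.2, 0, 114, 0, 0, 1, 0, -0.2, 0, 150, 0, 0, 1, 0, -0.2, 0, 190, 0, 0, 1]}}

```text
time: 21.7
position: [0.4681, 0.189, 0.2441]
eef_rot: [-0.056, -0.149, 0.987, -0.008]
wrist_force: [1.2, -0.3, 1.2]
width: 0.0879
```

```bash
python3 - <<'E'
from h import *
state()
t=vision.capture('top');s=vision.capture('scene');cv2.imwrite('pics/t5.png',t);cv2.imwrite('pics/s5.png',s)
A=cv2.resize(t[150:230,215:295],(400,400),interpolation=2);b=cv2.resize(s[280:360,280:360],(400,400),interpolation=2)
c=cv2.resize(t[130:290,300:540],(300,200),interpolation=2);d=cv2.resize(s,(267,200));e=cv2.resize(t[:,:],(233,200))
cv2.imwrite('pics/c5.png',np.vstack([np.hstack([A,b]),np.hstack([c,d,e])]))
E
```

```text
t 21.7 pos [0.4681 0.189  0.2441] yaw y 107.16 z [-0.108 -0.033 -0.994] q [-0.19  0.28 -0.34  1.75  0.07  1.24  1.32] w 0.0879 F [ 1.2 -0.3  1.2]
```

View pics/c5.png

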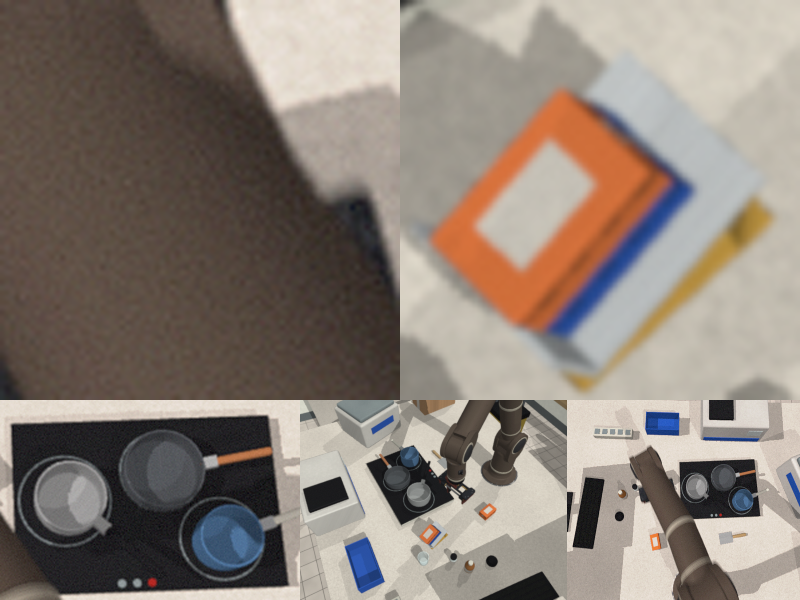

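Orange sits squarely on blue, label up. One last numeric check of the saucepan's handle tip, seen in the scene view at about (310,147).

```bash
python3 - <<'E'
from h import *
s=cv2.imread('pics/s4.png');hx=np.array([np.cos(.063),np.sin(.063)]);hy=np.array([-hx[1],hx[0]])
for P in (onz('scene',[[310,147]],.119)[0],np.array([.425,-.195,.119])): 
    d=P[:2]-[.5807,-.1905];print(P,'hotplate',d@hx,d@hy,'scene px',proj('scene',[P])[0])
cv2.imwrite('pics/c6.png',cv2.convertScaleAbs(cv2.resize(s[110:230,250:370],(600,600),interpolation=2),alpha=2,beta=20))
i=vision.capture('scene')
for k,v in cases('scene',i).items():
    for q,l in v:
        m=cv2.moments(l);px=[m['m10']/m['m00'],m['m01']/m['m00']];c,d=ray('scene',[px]);k2=(.0775-(c-O)@B[:,2])/(d[0]@B[:,2]);print(k,px,((c+k2*d[0]-O)@B*1000).round(1))
E
```

```text
[ 0.42279731 -0.19694664  0.119     ] hotplate -0.15799530663047573 0.00350744099463853 scene px [310. 147.]
[ 0.425 -0.195  0.119] hotplate -0.15567442803577758 0.005311539864625288 scene px [309.57642592 147.76760471]
orange [306.62286689419795, 320.561433447099] [-38.4   1.7  77.5]
orange [450.40909090909093, 263.69059011164273] [-328.1  158.    77.5]
```

View pics/c6.png

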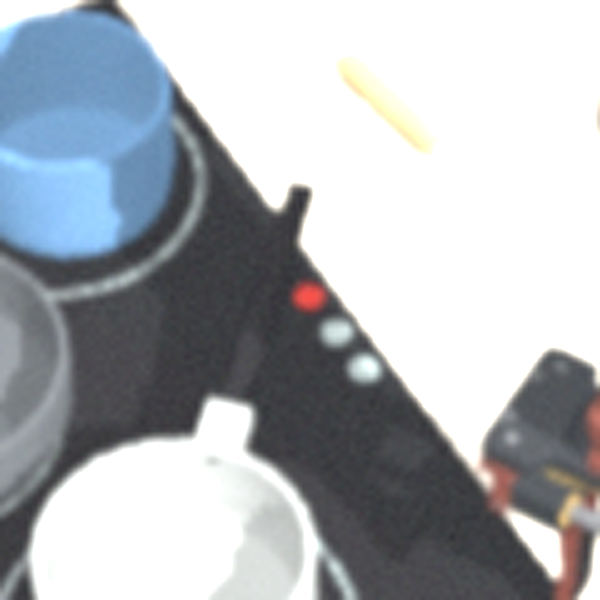

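The brightened crop puts the handle tip at (309.8,148), which is hotplate x = -0.157, y = 0.004. It overhangs in the picture only because it is raised. The orange label reads -38.4 mm in bed x, the same as blue's -38.6 mm, so I hand in.

```bash
python3 -c "
from h import *
print(env.finish_job());state()"
```

```text
the job is handed in; nothing more can be done
None
the job is handed in; nothing more can be done
```

The job is handed in, at about 21.8 s on the robot's clock. I swung the saucepan's handle in over the hotplate, then set the blue case on the bed and the orange case on top, each pushed back until I felt the backstop (about 11–12 N). Everything was let go and the arm moved clear; no verdict was reported.

- **Saucepan:** The pan looks level and is about 9 mm from the zone centre. The handle tip is at about (-0.157, 0.004) m in the hotplate frame, which is 23 mm inside the front edge. By calculation it is well clear of both other pans.
- **Cases:** In the last view the orange case sits square on the blue one, label up. Their labels read almost the same distance along the bed, -38.4 mm (orange) and -38.6 mm (blue), and both are within about 3 mm of the middle.
- **Disagreement:** Those label readings put the cases about 6 mm nearer the backstop than the -45 mm expected. My camera estimate of the bed's low edge was off by about that much. I trusted the backstop contact, which for orange came within 0.2 mm of where blue's contact predicted.
- **Not measured:** The other pans and bench items looked untouched in the last pictures, but I did not measure their positions. The top view of the rack was blocked by the arm at the end.

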